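Emboss a batch of house ornaments in the ratchet press

TASK

Emboss the wooden house-shaped ornament blanks as one batch: draw the press's nest tray out, seat every blank flat and square in a pocket of its own, slide the tray fully home under the head and pump the hand lever through full strokes, letting it come right back up each time, until the ram has clicked down all four notches and holds the platen on the blanks. Then push the release pad down so that the ram springs fully up again, draw the tray out and lay all the ornaments flat on the floor of the cardboard box, none on top of another. Do not disturb the paint jar, the red bauble or the brush.

Things in the scene. Friction and masses are not known exactly. Their poses are not given: they have to be found in the camera images.
- press: green iron bench press, fixed. Origin: table level, midway between its 2 columns (x = +-128 mm). x: along head and pocket row; tray draws out to -y; lever points to +y. Head beam 310 (x) by 70 (y), 106 to 156 mm above the table; on it 2 cheeks (x +-24, y -33 to +17, top 217 mm) and the toothed ram bar (top 225 mm). Bed 18 mm high out to y = -230, rails 32 mm high at x = +-103.
- tray (a joint): travel of the aluminium nest tray in m: 0 = fully home under the head, 0.165 = drawn fully out along the press's -y, pockets clear for a gripper from above. It slides with about 1.5 N of friction and stays where it is left. The tray is 190 mm by 80 mm with a 50 mm wide tongue outward; its top face 35 mm above the table.
- tray_knob (a point): grip point of the tray's round black knob, upright on the tray's tongue, 105 mm outward (press -y) of the pocket row: 24 mm diameter, grip part 22 mm tall, its top 15 mm above this point. The point lies on its axis, 60 mm above the table.
- pocket1 (a point): pocket 1 of 3 in the tray, in a row along the press's x, 60 mm apart: a house-shaped recess 6 mm deep, 1.2 mm clear of a blank all round. Point: centre of its floor, 29 mm above the table, where a seated blank's origin comes to lie; x axis to the gable end. A seated blank stands 10 mm proud. Any blank fits any pocket, gable to gable only.
- pocket2 (a point): pocket 2 of 3 in the tray, in a row along the press's x, 60 mm apart: a house-shaped recess 6 mm deep, 1.2 mm clear of a blank all round. Point: centre of its floor, 29 mm above the table, where a seated blank's origin comes to lie; x axis to the gable end. A seated blank stands 10 mm proud. Any blank fits any pocket, gable to gable only.
- pocket3 (a point): pocket 3 of 3 in the tray, in a row along the press's x, 60 mm apart: a house-shaped recess 6 mm deep, 1.2 mm clear of a blank all round. Point: centre of its floor, 29 mm above the table, where a seated blank's origin comes to lie; x axis to the gable end. A seated blank stands 10 mm proud. Any blank fits any pocket, gable to gable only.
- lever (a joint): hand lever angle in rad: 0 = up at rest (sloping up 17 degrees to its grip), 0.70 = fully down at its stop. A spring lifts it back; at the grip it takes up to 22 N. Each full stroke down (past 0.63) and back up to 0 moves the ram down one notch; a short stroke gains nothing.
- lever_grip (a point): middle of the flat top of the lever's black rubber grip, 80 mm long along the lever, 26 mm wide, 16 mm thick. It moves on an arc of radius 195 mm about the pivot (x 0, y -14, z 200 mm in the press frame), nearly straight down: from 265 mm above the table at rest to about 132 mm fully down.
- ram (a joint): descent of the ram with its spring-mounted platen, in m: 0 = fully up (platen 21 mm above seated blanks). A pawl holds it at each notch: about 0.008, 0.016, 0.024 and last 0.031, full pressure on the blanks; further strokes do nothing more. Springs lift it when released.
- release_pad (a point): middle of the top of the release pad, a 26 mm square steel thumb pad over the head, 80 mm along the press's +x from the ram, about 180 mm above the table. Pushed straight down 11 to 12 mm (5 to 15 N; its stop is at 12.5 mm) with the lever up, it frees the pawl and the ram springs up within a second; it comes back by itself.
- house1: flat house-shaped ornament blank of pale wood, 40 mm wide (its y), 50 mm long (its x), 16 mm thick, 25 g: straight-sided from the base edge at x = -25 to +5 mm, then a right-angled gable to its tip at x = +25 mm; tiny dark hanging hole near the tip. Origin: centre of the underside; x axis to the gable tip. It starts flat on the table, on the pink cutting mat.
- house2: a blank of the same shape and size as house1
- house3: a blank of the same shape and size as house1
- box: the open cardboard box for the finished ornaments, loose, 0.4 kg: outside 200 mm (its x) by 112 mm (its y) by 32 mm high, walls and floor 4 mm. Origin: centre of its underside. Three blanks fit flat side by side in a row along its x.
- jar: a white paint jar with a grey lid, 58 mm diameter, 85 mm tall; bystander. Origin: centre of its underside.
- bauble: a red bauble, 62 mm diameter, fixed on a small wooden foot, 77 mm tall; bystander. Origin: centre of the foot's underside.
- brush: a broad paint brush 190 mm long lying on the table; bystander. Origin under its middle, x axis along it.
Things that resemble listed ones, but are neither listed nor needed, are in the scene too. Of the things like the box, leave any that is purple; of the rest the smaller one is meant. Leave any green look-alike of the house2 alone.

How it is judged:
By the outcome, as a careful person would: the job done as asked, in the order asked, and still so for the second after the job is handed in, with the robot touching nothing.
Of house1, house2, house3 only 2 to 3 are there at a start; the rules pass over those that are not, and their reading is None.
At some moment in a run one of house1, house2, house3 may be knocked a few centimetres aside while the robot is not near it.
Once in a run the grip may slacken for a moment while it holds something.
It also fails if it takes over 210 s, if anything falls off the work surface, if the arm or the gripper's body presses on something with over 40 N, if the wrist force passes 120 N, or if a joint passes its speed limit or range.

ROBOT

A 7-joint arm with a two-finger parallel gripper is mounted at the origin on the work surface. World frame = base frame: x ahead of the robot, y to its left, z up, the work surface at z = 0. Lengths are in m, angles in degrees, forces in N, time in s.
With the tool pointing down it reaches from about 0.425 to 0.95 m from the base axis. Payload 16.7 kg.
Tool frame: the origin (TCP) lies midway between the tips of the shut fingers; the grasp point (between the pads) lies 19 mm behind it; z points along the fingers, y is the line along which they close (so a half turn about z gives the same grasp; the last joint's range is limited). The gripper opens to 94 mm and grips with 3 to 60 N. Pads are 16 mm wide; open, the fingers measure 119 mm over their backs; the gripper's body (75 mm by 177 mm) begins 78 mm behind the grasp point.
Start: joints at [-75.774, 24.414, 4.234, 92.017, -1.954, 63.644, -3.845], TCP at [0.261, 0.622, 0.205] pointing down, gripper open.
Joint ranges: [-163.25, 163.25], [-28.42, 122.38], [-70.27, 78.77], [12.13, 141.07], [-58.53, 238.53], [9.26, 117.41], [-156.51, 156.51]. Speed limits (degrees/s): [108.29, 108.29, 136.94, 136.94, 172.46, 172.46, 172.46].

INTERFACE

Orientations are given as [roll, pitch, yaw] about the fixed x, y, z axes, in that order (R = Rz(yaw) Ry(pitch) Rx(roll)).
In Python, from plant import env gives the robot as it stands.
- The arm moves only by the tool send_rows, never from a script. Its argument "motion" is a list of rows, each a list of 7 numbers: the shift along the tool's x, y, z in mm, then the turn, a rotation vector about the tool's x, y, z in degrees, then the opening, from 0 (shut) to 1 (fully open). In form: [[tx, ty, tz, rx, ry, rz, claw], ...]. A call has 1 to 5 rows; each row is the pose to reach, as a shift and turn from the pose commanded when the call began, along the tool's axes at that moment; what a row does not reach only later rows make up. A row lasts 1/10 s, in which the tool goes at most 50 mm and 8.59 degrees, less where a joint would pass 70% of its speed; a pose out of reach is approached as far as the arm can. A call with a gripper value outside its range is refused whole. The fingers move at their own pace and stop on an object; "squeeze" is the grip in N (left out, the last holds). Time passes only in rows, so rows that repeat a pose let the fingers close. It gives the time, the measured TCP pose, the force, the opening and the grip force at its end, in the units of the state.
- env.sense(): the state, without advancing time (a new reading comes with each control period).
- env.snapshot(name): name is "scene" or "top" or "wrist"; returns a dict with "pixels" (480x640x3 uint8, red, green, blue), "camera_matrix" (3x3 intrinsics, pixels), "world_to_cam" (4x4, takes a point from world to camera coordinates). Camera axes: x right, y up, looking along -z (the intrinsics and any distortion apply to the point x, -y, -z); pixel columns grow to the right and rows downward; lengths in m; the calibration is good to about 2 mm. A picture is of the moment at which its call begins. There is no depth.
- env.hand_in(): hands the job in; it is judged then, once.
Trained networks look in the newest picture that a camera, given by its name, has taken for a name from the list of things; names that differ only in an ending like _2 or _b are one class to them, and where a whole thing is asked for, a point or a joint stands for the part that bears it (a point fixed in the world has none). Each returns a list of dicts, best first, with "conf" (0 to 1); they miss things now and then, are a little off and sometimes report something else, mostly with a low value. They report only what shows in the picture. A call takes as long as a camera call. They do not tell look-alikes from the thing itself.
- env.outline_of(camera, label): "region" (480x640 bool, what is visible of it) and "box" ([left, top, right, bottom] in pixels, round what is visible of it).
- env.pinpoint(camera, label): "position" ([column, row] in pixels: a listed point, or the origin of a listed thing).
The state is a dict: "t": time; "qpos": joint angles; "joint_vel": joint speeds; "joint_torque": joint torques, N m; "ee_pos": TCP position; "tcp_rot": TCP orientation; "ft_force": force on the tool from outside, world axes, zero at the start; "ft_torque": the same for the moment, N m; "opening": finger opening in m; "finger_force": force on a finger pad.
Only numpy, scipy, OpenCV 4.12 (cv2) and the standard library are available. Lean on these libraries where they do the work, as an engineer would, in place of code of your own. Each camera call takes 0.05 s, during which the arm holds its last target. There are 200 camera calls.

## Working session

There is one attempt and no reset: what is moved stays moved. The work goes in short steps, Python scripts to look and compute and a tool call to move; the robot and the scene stay as the last step left them, time stands still between calls to the robot, and variables do not carry over. Pictures are saved under pics/ and viewed, at most 14 in all, crops included, and the job is handed in when it is done.

Besides the shell and the picture viewer there is one more tool, called after "Call:" as a command line: name --pt "numbers of a row" for each row, then --argument value for the rest. send_rows: Moves the arm, as the interface text tells. Its arguments: {"type":"object","properties":{"motion":{"type":"array"},"squeeze":{"type":"number"}},"required":["motion"]}

```bash
ls; mkdir -p pics; cat > h.py <<'E'
import numpy as np, cv2
from plant import env
def snap(c,name=None):
    s=env.snapshot(c)
    if name: cv2.imwrite('pics/'+name,cv2.cvtColor(s['pixels'],cv2.COLOR_RGB2BGR))
    return s
def ray(s,p):
    K=np.array(s['camera_matrix']);T=np.array(s['world_to_cam'])
    d=np.array([(p[0]-K[0,2])/K[0,0],-(p[1]-K[1,2])/K[1,1],-1.])
    R=T[:3,:3]; return -R.T@T[:3,3], R.T@d
def onz(s,p,z):
    o,d=ray(s,p); return o+d*(z-o[2])/d[2]
def proj(s,P):
    K=np.array(s['camera_matrix']);T=np.array(s['world_to_cam'])
    c=T[:3,:3]@np.array(P)+T[:3,3]; return np.array([K[0,2]+K[0,0]*c[0]/-c[2],K[1,2]+K[1,1]*c[1]/c[2]])
def tri(rs):
    A=np.zeros((3,3));b=np.zeros(3)
    for o,d in rs:
        d=d/np.linalg.norm(d);M=np.eye(3)-np.outer(d,d);A+=M;b+=M@o
    return np.linalg.solve(A,b)
E
python3 - <<'E'
from h import *
np.set_printoptions(precision=3,suppress=True)
print(env.sense())
for c in ['scene','top','wrist']:
    s=snap(c,c+'0.png'); print(c,s['camera_matrix'],s['world_to_cam'],[k for k in s])
    for n in ['house1','box','press','tray_knob','pocket1','pocket2','pocket3','lever_grip','release_pad','jar','bauble','brush']:
        print(n,[(np.round(d['position'],1),round(d['conf'],2)) for d in env.pinpoint(c,n)][:6])
E
```

```text
pics
{'t': 0.0, 'qpos': array([-75.776,  24.449,   4.232,  92.052,  -1.954,  63.642,  -3.844]), 'joint_vel': array([-0.047, -0.065,  0.041, -0.002, -0.022,  0.014,  0.006]), 'joint_torque': array([ -0.   , -93.584,   3.667, -45.417,  -0.049,   0.021,   0.   ]), 'ee_pos': array([0.261, 0.622, 0.205]), 'tcp_rot': array([-179.93 ,    0.005,  157.208]), 'ft_force': array([-0.374,  0.445,  0.557]), 'ft_torque': array([ 0.04 , -0.017,  0.037]), 'finger_force': 0.0, 'opening': 0.09384656909889363}
scene [[600.329   0.    319.523]
 [  0.    600.329 232.081]
 [  0.      0.      1.   ]] [[-0.798  0.603 -0.011  0.492]
 [-0.538 -0.704  0.463  0.133]
 [ 0.271  0.375  0.886 -1.639]
 [ 0.     0.     0.     1.   ]] ['pixels', 'camera_matrix', 'world_to_cam']
house1 [(array([293.5, 234.6]), 0.81), (array([317.4, 217.2]), 0.8), (array([259.3, 263.9]), 0.77)]
box [(array([352.7, 142.8]), 0.86), (array([210.7, 146.6]), 0.83), (array([264.7, 189.1]), 0.71), (array([288. , 234.1]), 0.34)]
press [(array([390.9, 355.8]), 0.68)]
tray_knob [(array([361.1, 304.1]), 0.77)]
pocket1 [(array([385.1, 342.1]), 0.93)
[... 1252 characters left out ...]
79)]
release_pad [(array([209.9, 192.5]), 0.64), (array([231.6, 234.7]), 0.15)]
jar [(array([316.6, 172.9]), 0.76), (array([412.8, 244.8]), 0.72)]
bauble [(array([277.1, 161.1]), 0.59), (array([414.5, 244.9]), 0.56)]
brush [(array([379.7, 181.7]), 0.84), (array([276.5, 233.3]), 0.69), (array([237. , 251.6]), 0.31)]
wrist [[334.163   0.    315.406]
 [  0.    334.163 237.858]
 [  0.      0.      1.   ]] [[ 0.386  0.922  0.001 -0.676]
 [-0.888  0.372 -0.27   0.028]
 [-0.249  0.104  0.963 -0.391]
 [ 0.     0.     0.     1.   ]] ['pixels', 'camera_matrix', 'world_to_cam']
house1 []
box []
press []
tray_knob []
pocket1 []
pocket2 []
pocket3 []
lever_grip []
release_pad []
jar []
bauble []
brush []
```

View pics/scene0.png

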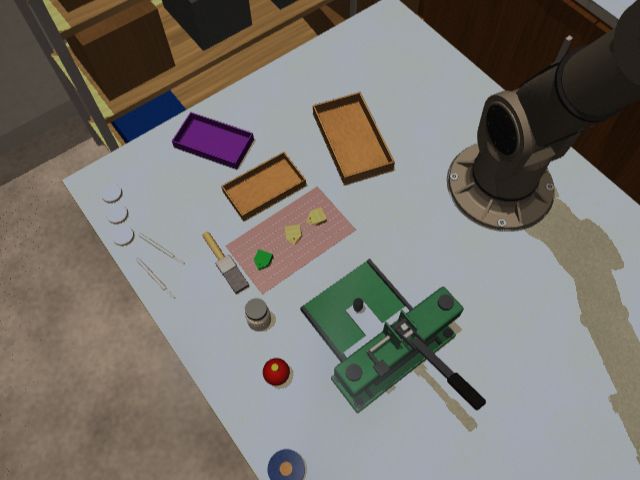

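View pics/top0.png

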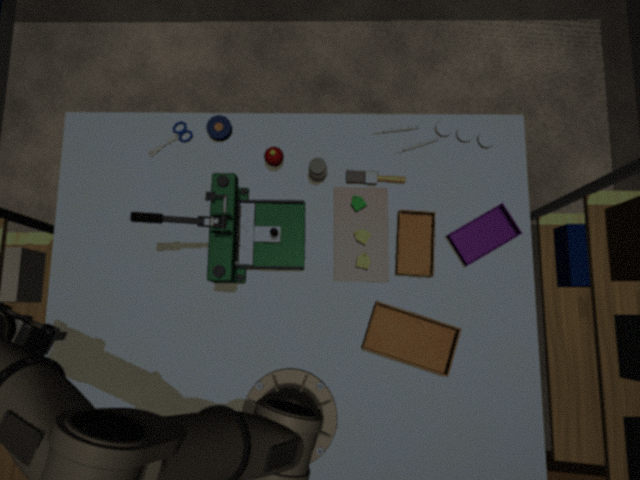

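The scene view shows two pale blanks at (293,234) and (317,217). The green one at (262,260) is the look-alike. There are three boxes: purple (212,140), small cardboard (264,186) and large cardboard (352,138), so the small one is meant. In the top view the blanks are at (362,237) and (362,261), the box at (415,244) and the knob at (274,233).

```bash
python3 - <<'E'
from h import *
np.set_printoptions(precision=4,suppress=True)
S=snap('scene');T=snap('top')
def pp(n,k=0): return None
pairs={'knob':((361.1,304.1),(274.7,235.2)),'p?':((385.1,342.1),(239.1,235.6)),'lever':((466.3,388),(146.6,220.1)),'pad':((380.8,367),(209.9,192.5)),'jar':((259,321.6),(316.6,172.9)),'bauble':((275,375.5),(277.1,161.1)),'brush':((222.6,261.1),(379.7,181.7)),'box':((264.7,189.1),(414.4,245.5)),'hA':((293.5,234.6),(362,237)),'hB':((317.4,217.2),(362.1,260.1)) }
for k,(a,b) in pairs.items(): print(k,tri([ray(S,a),ray(T,b)]))
# houses by colour
for nm,s in(('scene',S),('top',T)):
    hsv=cv2.cvtColor(s['pixels'],cv2.COLOR_RGB2HSV)
    m=cv2.inRange(hsv,(20,60,110),(35,255,255))
    n,l,st,c=cv2.connectedComponentsWithStats(m)
    for i in range(1,n):
        if 60<st[i,4]<800:
            print(nm,c[i],st[i,4],onz(s,c[i],.016))
# pockets
for z,ps,s in((.029,[(385.1,342.1),(366.8,357.7),(402.5,328.9)],S),(.029,[(239.1,235.6),(241.1,215.5)],T)):
    for p in ps: print('pocket',onz(s,p,z))
# box corners
for nm,s in(('scene',S),('top',T)):
    for d in env.outline_of(nm,'box'):
        r=d['region'].astype(np.uint8); q=cv2.minAreaRect(cv2.findNonZero(r)); c=cv2.boxPoints(q)
        print(nm,d['conf'],r.sum(),np.array([onz(s,x,.032)[:2] for x in c]).round(3).tolist(),np.mean([onz(s,x,.032)[:2] for x in c],0))
d=env.outline_of('top','press')[0]['region'].astype(np.uint8)
s=cv2.resize(T['pixels'][160:300,110:460],None,fx=2.2,fy=2.2,interpolation=cv2.INTER_CUBIC)
cv2.imwrite('pics/t1.png',cv2.convertScaleAbs(s[:,:,::-1],alpha=1.5))
E
```

```text
knob [0.5332 0.0514 0.0401]
p? [0.5384 0.1589 0.0192]
lever [0.5374 0.3618 0.2519]
pad [0.6274 0.2196 0.1853]
jar [ 0.7463 -0.0756 -0.007 ]
bauble [ 0.7899  0.0533 -0.0213]
brush [ 0.7256 -0.2809 -0.0335]
box [ 0.5147 -0.387  -0.0193]
hA [ 0.5383 -0.2197 -0.0081]
hB [ 0.4625 -0.2171  0.0077]
scene [56.4169 16.242 ] 343 [ 0.6861 -1.3124  0.016 ]
scene [61.6129 66.6048] 124 [ 0.7677 -1.1056  0.016 ]
scene [97.4686 97.9514] 350 [ 0.7376 -0.9281  0.016 ]
scene [ 98.3636 132.8889] 99 [ 0.795  -0.8115  0.016 ]
scene [315.8157 216.0645] 217 [ 0.4651 -0.2169  0.016 ]
scene [292.4914 232.7457] 232 [ 0.543  -0.2141  0.016 ]
scene [212.912 245.128] 125 [ 0.7267 -0.3094  0.016 ]
pocket [0.5434 0.158  0.029 ]
pocket [0.601  0.1609 0.029 ]
pocket [0.4899 0.1582 0.029 ]
pocket [0.5345 0.1599 0.029 ]
pocket [0.5975 0.1559 0.029 ]
scene 0.87 3200 [[0.623, -0.442], [0.402, -0.431], [0.429, -0.297], [0.642, -0.311]] [ 0.5238 -0.3703]
scene 0.68 4705 [[0.272, -0.51], [0.102, -0.486], [0.207, -0.193], [0.362, -0.221]] [ 0.2357 -0.3524]
scene 0.67 2794 [[0.661, -0.632], [0.56, -0.725], [0.446, -0.523], [0.548, -0.439]] [ 0.5536 -0.5797]
top 0.98 2504 [[0.417, -0.317], [0.622, -0.328], [0.618, -0.449], [0.414, -0.435]] [ 0.5176 -0.3824]
top 0.96 2426 [[0.54, -0.474], [0.649, -0.654], [0.55, -0.707], [0.443, -0.528]] [ 0.5455 -0.5907]
top 0.87 4633 [[0.202, -0.207], [0.344, -0.257], [0.259, -0.519], [0.119, -0.466]] [ 0.2309 -0.3624]
top 0.74 167 [[0.531, -0.186], [0.567, -0.204], [0.546, -0.245], [0.51, -0.227]] [ 0.5385 -0.2154]
```

View pics/t1.png

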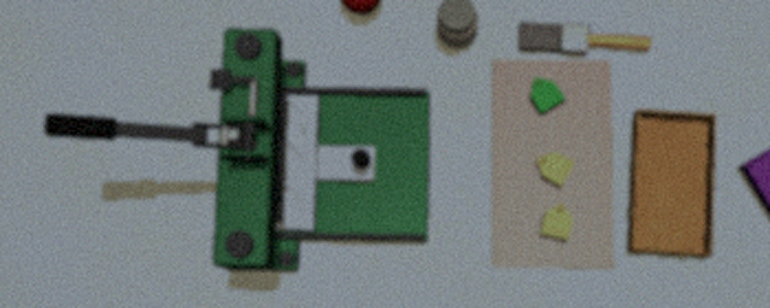

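```bash
cat >> h.py <<'E'
from scipy.spatial.transform import Rotation as Ro
def rt(s=None):
    e=env.sense(); return Ro.from_euler('xyz',e['tcp_rot'],degrees=True).as_matrix(),np.array(e['ee_pos'])
def togo(P,yaw=None):
    R,p=rt(); out=list(np.round(R.T@(np.array(P)-p)*1000,1))
    if yaw is not None:
        Rt=Ro.from_euler('xyz',[180,0,yaw],degrees=True).as_matrix(); out+=list(np.round(Ro.from_matrix(R.T@Rt).as_rotvec(degrees=True),1))
    return out
E
python3 - <<'E'
from h import *
s=snap('wrist');T=np.array(s['world_to_cam']);c=-T[:3,:3].T@T[:3,3];R,p=rt()
print('cam in tool',R.T@(c-p),'look in tool',R.T@(-T[2,:3]))
print(togo([.56,.0,.35],180),togo([.56,.0,.35],90), togo([.56,.0,.35],270))
E
```

```text
cam in tool [ 0.07932781  0.00025482 -0.17876947] look in tool [-0.27011511  0.00131757  0.96282713]
[np.float64(-516.3), np.float64(-458.0), np.float64(-144.5), np.float64(-0.0), np.float64(-0.0), np.float64(-22.8)] [np.float64(-516.3), np.float64(-458.0), np.float64(-144.5), np.float64(-0.0), np.float64(0.0), np.float64(67.2)] [np.float64(-516.3), np.float64(-458.0), np.float64(-144.5), np.float64(-0.0), np.float64(-0.0), np.float64(-112.8)]
```

Call:
send_rows --pt "0 0 -42 0 0 0 1" --pt "0 0 -84 0 0 0 1" --pt "-20 -15 -125 0 0 0 1" --pt "-50 -40 -125 0 0 0 1" --pt "-85 -65 -125 0 0 0 1"

```text
t: 2.75
ee_pos: [0.3146, 0.5292, 0.3317]
tcp_rot: [179.9, -0.0, 157.3]
ft_force: [1.5, 0.4, 0.1]
opening: 0.0942
finger_force: 0.0
```

Call:
send_rows --pt "-37 -28 0 0 0 0 1" --pt "-74 -56 0 0 0 0 1" --pt "-111 -84 0 0 0 0 1" --pt "-148 -112 0 0 0 0 1" --pt "-185 -140 0 0 0 0 1"

```text
t: 3.25
ee_pos: [0.4316, 0.3268, 0.3308]
tcp_rot: [180.0, -0.0, 157.2]
ft_force: [0.8, -0.1, -0.9]
opening: 0.0941
finger_force: 0.0
```

Call:
send_rows --pt "-35 -26 0 0 0 8 1" --pt "-70 -52 0 0 0 16 1" --pt "-105 -79 0 0 0 24 1" --pt "-140 -105 0 0 0 32 1" --pt "-174 -131 0 0 0 40 1"

```text
t: 3.75
ee_pos: [0.5413, 0.1387, 0.3308]
tcp_rot: [180.0, -0.0, 116.9]
ft_force: [1.0, 0.0, -0.0]
opening: 0.0943
finger_force: 0.0
```

Call:
send_rows --pt "0 0 0 0 0 8 1" --pt "0 0 0 0 0 16 1" --pt "0 0 0 0 0 24 1" --pt "0 0 0 0 0 27.2 1" --pt "0 0 0 0 0 27.2 1"

```text
t: 4.25
ee_pos: [0.5406, 0.1405, 0.3306]
tcp_rot: [180.0, -0.0, 90.0]
ft_force: [-0.2, 0.4, -0.7]
opening: 0.0936
finger_force: 0.0
```

```bash
cat > look.py <<'E'
from h import *
import sys
np.set_printoptions(precision=4,suppress=True)
e=env.sense();print(e['t'],e['ee_pos'],e['tcp_rot'],e['ft_force'])
s=snap('wrist',sys.argv[1])
for n in sys.argv[2:]:
    n,z=n.split(':')
    for d in env.pinpoint('wrist',n)[:4]: print(n,d['position'].round(1) if hasattr(d['position'],'round') else d['position'],round(d['conf'],2),onz(s,d['position'],float(z)))
E
python3 look.py w1.png tray_knob:.06 pocket1:.029 lever_grip:.265 release_pad:.18 house1:0 box:0
```

```text
4.25 [0.5406 0.1405 0.3306] [179.9949  -0.0061  89.9545] [-0.1731  0.3997 -0.6607]
tray_knob [318.0, 264.6] 0.57 [0.5441 0.0543 0.06  ]
release_pad [404.4, 140.8] 0.78 [0.6245 0.223  0.18  ]
release_pad [467.9, 246.7] 0.25 [0.6976 0.1182 0.18  ]
house1 [274.8, 389.7] 0.78 [ 0.467  -0.2087  0.    ]
house1 [318.4, 391.3] 0.67 [ 0.546  -0.2121  0.    ]
house1 [377.5, 383.9] 0.4 [ 0.6526 -0.1962  0.    ]
box [400.3, 143.0] 0.65 [0.6648 0.2217 0.    ]
box [153.5, 452.0] 0.59 [ 0.2285 -0.3518  0.    ]
```

View pics/w1.png

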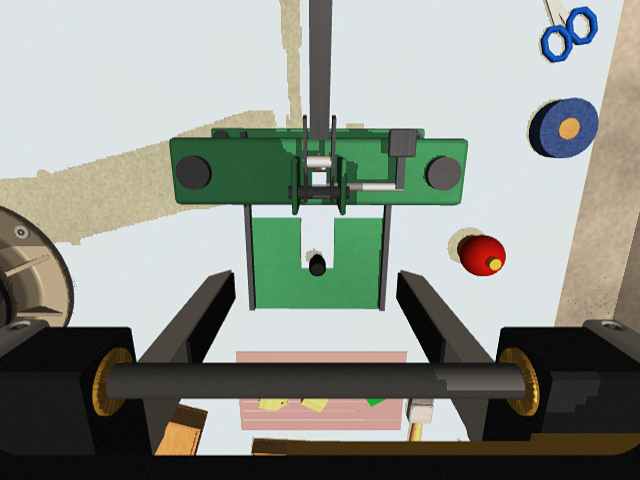

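Call:
send_rows --pt "-16 1 36 0 4 0 1" --pt "-32 2 72 0 8 0 1" --pt "-48 3 108 0 12 0 1" --pt "-64 3.5 144 0 16 0 1" --pt "-80 3.5 180 0 20 0 1"

```text
t: 5.1
ee_pos: [0.5445, 0.0599, 0.1497]
tcp_rot: [179.9, -20.2, 90.1]
ft_force: [0.5, 0.5, 0.0]
opening: 0.0937
finger_force: 0.0
```

Call:
send_rows --pt "0 0 0 0 0 0 1" --pt "0 0 0 0 0 0 1"

```text
t: 5.3
ee_pos: [0.5439, 0.0593, 0.1498]
tcp_rot: [-179.9, -19.9, 89.8]
ft_force: [0.7, 0.7, 1.0]
opening: 0.0939
finger_force: 0.0
```

```bash
python3 look.py w2.png tray_knob:.06 tray_knob:.075 house1:0.0 ; python3 - <<'E'
from h import *
s=snap('wrist');
print(proj(s,[.544,.0605,.044]),proj(s,[.544,.054,.06]), togo([.544,.0605,.044]))
# two-view tri knob
T1=None
E
```

```text
5.3 [0.5439 0.0593 0.1498] [-179.8786  -19.937    89.8325] [0.6686 0.7217 1.035 ]
tray_knob [313.4, 285.7] 0.67 [0.5417 0.0536 0.06  ]
tray_knob [314.2, 174.7] 0.47 [0.5424 0.149  0.06  ]
tray_knob [313.4, 285.7] 0.67 [0.5418 0.0546 0.075 ]
tray_knob [314.2, 174.7] 0.47 [0.5425 0.145  0.075 ]
[314.73972989 279.65649304] [314.70744455 288.26157028] [np.float64(-38.2), np.float64(-0.9), np.float64(100.7)]
```

View pics/w2.png

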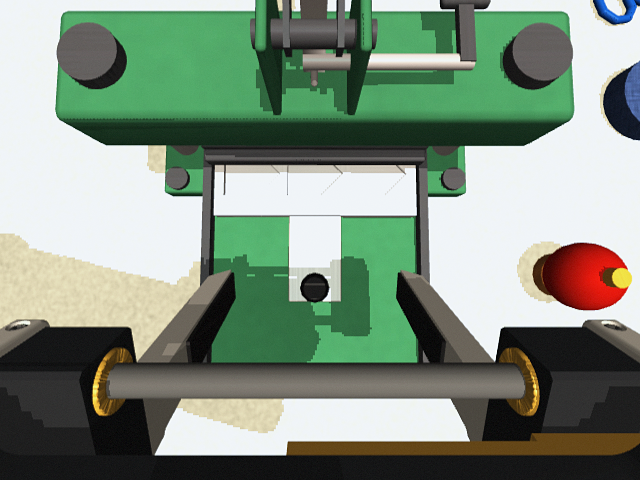

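Knob at (314,287), centred between the fingers. Next I go down, grip and pull.

Call:
send_rows --pt "-18 0 50 0 0 0 1" --pt "-37 -1 100 0 0 0 1" --pt "-37 -1 100 0 0 0 1"

```text
t: 5.85
ee_pos: [0.5404, 0.061, 0.0403]
tcp_rot: [-179.6, -20.0, 90.0]
ft_force: [-0.3, 0.7, 0.3]
opening: 0.0943
finger_force: 0.0
```

Call:
send_rows --pt "0 0 0 0 0 0 0" --pt "0 0 0 0 0 0 0" --pt "0 0 0 0 0 0 0" --pt "0 0 0 0 0 0 0" --pt "0 0 0 0 0 0 0" --squeeze 15

```text
t: 6.35
ee_pos: [0.5437, 0.0601, 0.045]
tcp_rot: [179.9, -20.0, 90.1]
ft_force: [-0.9, -0.7, 0.4]
opening: 0.0574
finger_force: 0.0
```

Call:
send_rows --pt "0 0 0 0 0 0 0" --pt "0 0 0 0 0 0 0"

```text
t: 6.55
ee_pos: [0.5432, 0.0599, 0.0441]
tcp_rot: [180.0, -20.0, 90.0]
ft_force: [-0.5, 0.4, -0.8]
opening: 0.0418
finger_force: 0.0
```

Call:
send_rows --pt "0 0 0 0 0 0 0" --pt "0 0 0 0 0 0 0" --pt "0 0 0 0 0 0 0" --pt "0 0 0 0 0 0 0"

```text
t: 6.95
ee_pos: [0.5429, 0.0599, 0.0438]
tcp_rot: [-180.0, -20.0, 90.0]
ft_force: [-1.7, -0.1, 1.7]
opening: 0.0236
finger_force: 15.0
```

Call:
send_rows --pt "-10 0 -3.6 0 0 0 0" --pt "-28 0 -10.2 0 0 0 0" --pt "-47 0 -17.1 0 0 0 0" --pt "-66 0 -24 0 0 0 0" --pt "-85 0 -30.9 0 0 0 0"

```text
t: 7.45
ee_pos: [0.5425, -0.0314, 0.0438]
tcp_rot: [-179.9, -20.0, 90.0]
ft_force: [-2.6, 2.1, 2.1]
opening: 0.0235
finger_force: 15.0
```

Call:
send_rows --pt "-18 0 -6.6 0 0 0 0" --pt "-36 0 -13.1 0 0 0 0" --pt "-54 0 -19.7 0 0 0 0" --pt "-70 0 -25.5 0 0 0 0" --pt "-70 0 -25.5 0 0 0 0"

```text
t: 7.95
ee_pos: [0.5433, -0.1084, 0.0438]
tcp_rot: [180.0, -19.9, 89.8]
ft_force: [-0.2, -0.0, -0.4]
opening: 0.0014
finger_force: 0.0
```

Call:
send_rows --pt "10 0 -40 0 -5 0 0.5" --pt "20 0 -80 0 -10 0 1" --pt "35 0 -120 0 -15 0 1" --pt "55 0 -160 0 -20 0 1" --pt "90 0 -200 0 -20 0 1"

```text
t: 8.45
ee_pos: [0.5432, -0.0887, 0.2613]
tcp_rot: [180.0, 0.2, 90.1]
ft_force: [1.3, 0.7, -0.1]
opening: 0.0379
finger_force: 0.0
```

Call:
send_rows --pt "0 0 0 0 0 0 1" --pt "0 0 0 0 0 0 1"

```text
t: 8.65
ee_pos: [0.5438, -0.089, 0.2606]
tcp_rot: [179.8, -0.1, 90.1]
ft_force: [-0.2, 0.4, -1.0]
opening: 0.0538
finger_force: 0.0
```

```bash
python3 look.py w3.png tray_knob:.06 pocket1:.029 house1:0.0 box:0
```

```text
8.65 [ 0.5438 -0.089   0.2606] [179.8487  -0.0649  90.1088] [-0.1522  0.4377 -0.9858]
tray_knob [314.4, 206.2] 0.56 [ 0.5428 -0.078   0.06  ]
pocket1 [260.9, 110.5] 0.93 [0.4809 0.0278 0.029 ]
pocket1 [314.7, 114.0] 0.85 [0.5429 0.0242 0.029 ]
pocket1 [367.4, 108.1] 0.66 [0.6035 0.0308 0.029 ]
house1 [315.8, 291.7] 0.88 [ 0.5452 -0.2123  0.    ]
house1 [389.6, 286.0] 0.52 [ 0.6502 -0.2033  0.    ]
house1 [260.5, 296.2] 0.48 [ 0.4659 -0.2195  0.    ]
box [299.6, 391.5] 0.91 [ 0.5205 -0.3822  0.    ]
box [263.0, 293.6] 0.69 [ 0.4696 -0.2154  0.    ]
```

View pics/w3.png

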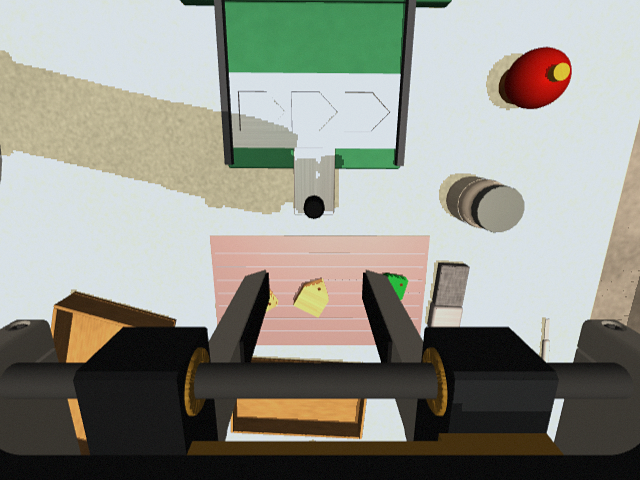

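The grip slipped and the tray is only about 132 mm out (knob at (314,207)). The gables point to the right, +x. I'll regrip and pull the rest.

Call:
send_rows --pt "11 0 40 0 0 0 0.75" --pt "11 0 85 0 0 0 0.75" --pt "11 0 130 0 0 0 0.75" --pt "11 0 175 0 0 0 0.75" --pt "11 0 216 0 0 0 0.75"

```text
t: 9.4
ee_pos: [0.5421, -0.0797, 0.0409]
tcp_rot: [-179.9, 0.0, 89.9]
ft_force: [1.2, 1.3, 0.5]
opening: 0.0703
finger_force: 0.0
```

Call:
send_rows --pt "0 0 0 0 0 0 0" --pt "0 0 0 0 0 0 0" --pt "0 0 0 0 0 0 0" --pt "0 0 0 0 0 0 0" --pt "0 0 0 0 0 0 0" --squeeze 25

```text
t: 9.9
ee_pos: [0.544, -0.0788, 0.0451]
tcp_rot: [179.9, -0.0, 90.0]
ft_force: [-0.7, 0.8, 0.8]
opening: 0.0343
finger_force: 0.0
```

Call:
send_rows --pt "0 0 0 0 0 0 0" --pt "0 0 0 0 0 0 0" --pt "0 0 0 0 0 0 0" --pt "0 0 0 0 0 0 0" --pt "0 0 0 0 0 0 0"

```text
t: 10.4
ee_pos: [0.5424, -0.0788, 0.0442]
tcp_rot: [-179.9, -0.1, 90.0]
ft_force: [-7.4, 1.8, 14.4]
opening: 0.0232
finger_force: 25.0
```

Call:
send_rows --pt "-8 0 0 0 0 0 0" --pt "-16 0 0 0 0 0 0" --pt "-24 0 0 0 0 0 0" --pt "-32 0 0 0 0 0 0" --pt "-34 0 0 0 0 0 0"

```text
t: 10.9
ee_pos: [0.5433, -0.1143, 0.044]
tcp_rot: [180.0, 0.0, 89.9]
ft_force: [0.0, -0.1, 0.2]
opening: 0.0006
finger_force: 0.0
```

Call:
send_rows --pt "-2 0 0 0 0 0 0" --pt "-2 0 0 0 0 0 0"

```text
t: 11.1
ee_pos: [0.5432, -0.1154, 0.0437]
tcp_rot: [180.0, 0.0, 90.0]
ft_force: [-0.4, -0.2, -0.1]
opening: 0.0003
finger_force: 0.0
```

Call:
send_rows --pt "0 0 -45 0 0 0 0.5" --pt "0 0 -90 0 0 0 1" --pt "0 0 -135 0 0 0 1" --pt "0 0 -180 0 0 0 1" --pt "0 0 -200 0 0 0 1"

```text
t: 11.6
ee_pos: [0.5443, -0.1153, 0.2474]
tcp_rot: [179.8, -0.0, 90.0]
ft_force: [-0.5, -0.5, -0.1]
opening: 0.0374
finger_force: 0.0
```

Call:
send_rows --pt "0 0 0 0 0 0 1" --pt "0 0 0 0 0 0 1" --pt "0 0 0 0 0 0 1" --pt "0 0 0 0 0 0 1"

```text
t: 12.0
ee_pos: [0.5426, -0.1149, 0.2426]
tcp_rot: [-179.9, 0.0, 90.0]
ft_force: [0.1, -0.2, 0.3]
opening: 0.0689
finger_force: 0.0
```

```bash
python3 look.py w4.png tray_knob:.06 pocket1:.029 house1:0.016 box:0; python3 - <<'E'
from h import *
s=snap('wrist');i=s['pixels'][60:360,170:440];cv2.imwrite('pics/w4c.png',cv2.resize(i,None,fx=2,fy=2)[:,:,::-1])
E
```

```text
12.0 [ 0.5426 -0.1149  0.2426] [-179.8967    0.0196   89.9977] [ 0.137  -0.2175  0.3178]
tray_knob [314.6, 184.1] 0.8 [ 0.5411 -0.0769  0.06  ]
tray_knob [258.7, 81.7] 0.28 [0.4855 0.024  0.06  ]
pocket1 [259.1, 80.9] 0.58 [0.481 0.03  0.029]
pocket1 [317.6, 85.4] 0.57 [0.5441 0.0256 0.029 ]
house1 [315.7, 279.7] 0.9 [ 0.5425 -0.2059  0.016 ]
house1 [394.7, 271.3] 0.67 [ 0.6448 -0.194   0.016 ]
house1 [257.3, 282.4] 0.58 [ 0.466  -0.2099  0.016 ]
```

View pics/w4c.png

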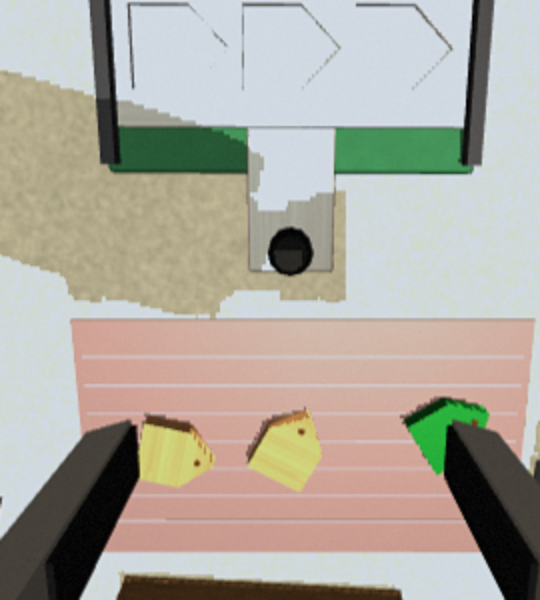

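The tray edge-to-bed-edge strip is about 27 mm, so the tray is already fully out. It simply did not start fully home, which puts the press origin at y≈0.19. The blanks' crop positions are about (287,452) and (177,452), and the green one is at (447,433). Next I measure the blanks.

```bash
cat > house.py <<'E'
from h import *
from scipy.optimize import minimize
H=np.array([[-25,-20],[5,-20],[25,0],[5,20],[-25,20]])/1000.
def fit(s,cn,z,x0):
    # refine pose: polygon from contour, minimise mask mismatch in world plane
    pts=np.array([onz(s,p,z)[:2] for p in cn.reshape(-1,2)])
    def cost(v):
        c,si=np.cos(v[2]),np.sin(v[2]);q=(H@np.array([[c,si],[-si,c]])+v[:2]).astype(np.float32)*1e4
        return np.mean([min(abs(cv2.pointPolygonTest(q.reshape(-1,1,2),(float(a*1e4),float(b*1e4)),True)),60)**2 for a,b in pts])
    best=None
    for y in np.arange(0,2*np.pi,np.pi/6):
        r=minimize(cost,[*x0,y],method='Nelder-Mead',options=dict(initial_simplex=[[*x0,y],[x0[0]+.006,x0[1],y],[x0[0],x0[1]+.006,y],[*x0,y+.3]],maxiter=150))
        if best is None or r.fun<best.fun: best=r
    return best
def houses(s,z=.016,lo=(18,50,120),hi=(34,150,255),amin=250):
    hsv=cv2.cvtColor(s['pixels'],cv2.COLOR_RGB2HSV); m=cv2.inRange(hsv,lo,hi)
    m=cv2.morphologyEx(m,cv2.MORPH_CLOSE,np.ones((5,5)))
    cs,_=cv2.findContours(m,cv2.RETR_EXTERNAL,cv2.CHAIN_APPROX_NONE); out=[]
    for c in cs:
        a=cv2.contourArea(c)
        if a<amin: continue
        M=cv2.moments(c);p=(M['m10']/M['m00'],M['m01']/M['m00'])
        w=onz(s,p,z)
        if not -.35<w[1]<.25 or not .3<w[0]<.75: continue
        r=fit(s,c,z,w[:2]); out.append((np.round(p,0),a,r.x[:2].round(4),round(np.degrees(r.x[2])%360,1),round(r.fun**.5/10,2)))
    return out
E
python3 - <<'E'
from house import *
s=snap('wrist')
p=s['pixels'];h=cv2.cvtColor(p,cv2.COLOR_RGB2HSV)
print(h[286,315],h[286,258],h[300,316])
for o in houses(s): print(*o)
S=snap('scene')
for o in houses(S,amin=80): print('scene',*o)
e=env.sense();print(e['qpos'])
E
```

```text
[ 30 111 207] [ 27 116 209] [ 29 112 209]
[255. 288.] 871.0 [ 0.4677 -0.2188] 350.3 1.1
[314. 286.] 850.0 [ 0.5427 -0.2118] 63.0 0.83
[469. 171.] 648.0 [ 0.7217 -0.0729] 267.2 4.16
[143. 134.] 25741.5 [ 0.3425 -0.0249] 0.0 6.0
scene [315. 276.] 141.5 [ 0.5548 -0.0874] 178.2 4.3
scene [213. 245.] 127.0 [ 0.7183 -0.2969] 288.3 4.66
scene [291. 235.] 149.5 [ 0.5464 -0.2098] 58.8 2.71
scene [316. 216.] 198.5 [ 0.4691 -0.2171] 353.6 1.66
[-31.88017902  13.761744    44.45396793 106.91025408 -10.71001954
  63.58983902  16.55098922]
```

Call:
send_rows --pt "-21 -1 25 0 0 5.4 1" --pt "-42 -2 50 0 0 10.8 1" --pt "-63 -3 76 0 0 16.2 1" --pt "-84 -4 102 0 0 21.6 1" --pt "-105 -4.5 127 0 0 27 1"

```text
t: 12.9
ee_pos: [0.5386, -0.2208, 0.1155]
tcp_rot: [180.0, 0.0, 62.8]
ft_force: [0.0, 0.2, 1.4]
opening: 0.094
finger_force: 0.0
```

Call:
send_rows --pt "0 0 0 0 0 0 0.7" --pt "0 0 0 0 0 0 0.7" --pt "0 0 0 0 0 0 0.7"

```text
t: 13.2
ee_pos: [0.5393, -0.2193, 0.1175]
tcp_rot: [180.0, -0.0, 63.1]
ft_force: [-0.4, -0.5, -0.0]
opening: 0.0732
finger_force: 0.0
```

```bash
python3 - <<'E'
from house import *
s=snap('wrist','w5.png')
R,p=rt();print(p,env.sense()['tcp_rot'],env.sense()['opening'])
for o in houses(s):
    print(*o)
    if o[1]>2000 and o[4]<2:
        a=np.radians(o[3]);P=[o[2][0]-.009*np.cos(a),o[2][1]-.009*np.sin(a),.010]
        print(togo(P,o[3]))
E
```

```text
[ 0.53944959 -0.21919456  0.1175953 ] [ 1.79934443e+02 -5.25676676e-02  6.31421864e+01] 0.06952699761538585
[312. 237.] 296.5 [ 0.5228 -0.2061] 292.8 3.23
[532. 235.] 449.0 [ 0.7322 -0.3189] 357.6 4.22
[555. 234.] 1286.0 [ 0.7468 -0.2891] 357.0 4.81
[ 87. 193.] 19287.0 [ 0.402  -0.0775] 133.5 5.76
[490. 133.] 556.0 [ 0.7189 -0.1854] 105.4 4.3
```

View pics/w5.png

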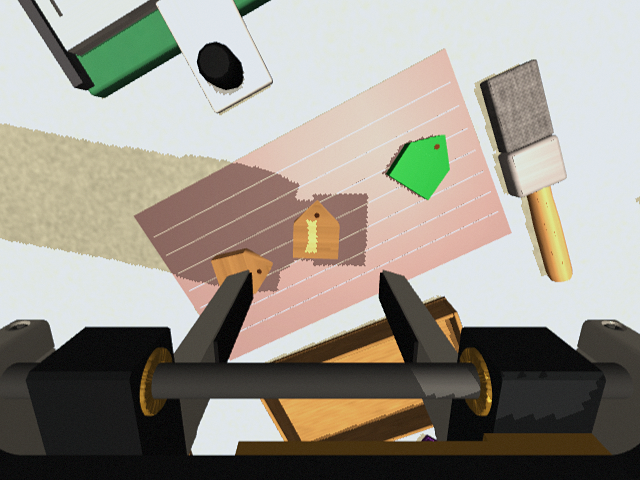

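The view shows blank A at (316,231), upright between the fingers and in shadow. Blank B is at (242,272) and the green one at (420,165). I'll broaden the mask.

```bash
sed -i 's/lo=(18,50,120),hi=(34,150,255)/lo=(8,70,60),hi=(34,255,255)/' house.py; python3 - <<'E'
from house import *
s=snap('wrist')
p=s['pixels'];h=cv2.cvtColor(p,cv2.COLOR_RGB2HSV);print(h[245,300],h[230,335],h[210,330],h[240,285])
for o in houses(s):
    if o[4]<2 or 1000<o[1]<4000:
        print(*o); a=np.radians(o[3]);P=[o[2][0]-.009*np.cos(a),o[2][1]-.009*np.sin(a),.010]
        print(togo(P,o[3]))
for d in env.outline_of('wrist','house1'): print(d['conf'],d['box'],d['region'].sum())
E
```

```text
[ 16 159 200] [ 15 158 204] [  6  76 147] [  6  75 143]
[351. 347.] 2766.0 [ 0.5321 -0.3373] 180.6 4.73
[np.float64(-104.6), np.float64(54.7), np.float64(107.5), np.float64(0.1), np.float64(0.0), np.float64(-117.5)]
[239. 265.] 1521.5 [ 0.4618 -0.2114] 128.0 3.29
[np.float64(-32.1), np.float64(-64.8), np.float64(107.5), np.float64(0.1), np.float64(-0.0), np.float64(-64.9)]
[316. 234.] 2225.5 [ 0.543  -0.2118] 59.5 2.32
[np.float64(-0.9), np.float64(-0.9), np.float64(107.6), np.float64(0.1), np.float64(-0.1), np.float64(3.6)]
[549. 235.] 2340.0 [ 0.7274 -0.2876] 103.4 4.72
[np.float64(16.9), np.float64(204.3), np.float64(107.8), np.float64(0.1), np.float64(-0.0), np.float64(-40.3)]
0.84 [292.6, 201.3, 338.5, 261.2] 2152
0.82 [210.2, 247.1, 273.0, 289.7] 1435
0.56 [388.8, 132.4, 449.0, 197.7] 2590
```

Call:
send_rows --pt "-1 -1 40 0 0 2 0.7" --pt "-1 -1 80 0 0 2 0.7" --pt "-1 -1 110 0 0 2 0.7" --pt "-1 -1 110 0 0 2 0.7"

```text
t: 13.75
ee_pos: [0.5357, -0.2192, 0.0042]
tcp_rot: [-179.8, 0.1, 61.1]
ft_force: [0.1, -0.1, 0.5]
opening: 0.0657
finger_force: 0.0
```

Call:
send_rows --pt "0 0 0 0 0 0 0" --pt "0 0 0 0 0 0 0" --pt "0 0 0 0 0 0 0" --pt "0 0 0 0 0 0 0" --pt "0 0 0 0 0 0 0" --squeeze 20

```text
t: 14.25
ee_pos: [0.5382, -0.2205, 0.0079]
tcp_rot: [179.9, -0.1, 61.0]
ft_force: [-1.9, 2.1, 12.1]
opening: 0.0394
finger_force: 20.0
```

Call:
send_rows --pt "0 0 0 0 0 0 0" --pt "0 0 0 0 0 0 0"

```text
t: 14.45
ee_pos: [0.5382, -0.2205, 0.0079]
tcp_rot: [179.9, -0.1, 61.0]
ft_force: [-0.2, 2.9, 12.2]
opening: 0.04
finger_force: 20.0
```

```bash
python3 - <<'E'
from h import *
e=[env.sense() for _ in range(1)][0]
print(e['ee_pos'],e['tcp_rot'],e['opening'],e['finger_force'],e['ft_force'],togo([.543-.060-.009,.028,.10],0))
s=snap('wrist','w6.png')
E
```

```text
[ 0.53820525 -0.22050282  0.00791616] [ 1.79906593e+02 -5.83254618e-02  6.10164727e+01] 0.039953064127428876 20.004849135875702 [-0.23948361  2.86917121 12.24173296] [np.float64(186.4), np.float64(-176.4), np.float64(-92.2), np.float64(0.1), np.float64(-0.1), np.float64(61.0)]
```

Call:
send_rows --pt "0 0 -40 0 0 0 0" --pt "0 0 -85 0 0 0 0" --pt "20 -19 -128 0 0 8 0" --pt "55 -52 -128 0 0 16 0" --pt "90 -85 -128 0 0 24 0"

```text
t: 15.0
ee_pos: [0.5093, -0.1078, 0.1362]
tcp_rot: [179.9, -0.2, 37.8]
ft_force: [1.0, 1.1, -1.5]
opening: 0.0393
finger_force: 20.0
```

Call:
send_rows --pt "10 -24 0 0 0 7.4 0" --pt "20 -49 0 0 0 14.8 0" --pt "30 -73 0 0 0 22.2 0" --pt "40 -98 0 0 0 29.6 0" --pt "50.7 -122 0 0 0 37 0"

```text
t: 15.5
ee_pos: [0.473, 0.0197, 0.1351]
tcp_rot: [-179.9, -0.0, 0.9]
ft_force: [1.2, 0.5, -1.1]
opening: 0.0395
finger_force: 20.0
```

Call:
send_rows --pt "0 0 0 0 0 0 0" --pt "0 0 0 0 0 0 0"

```text
t: 15.7
ee_pos: [0.4735, 0.019, 0.1349]
tcp_rot: [180.0, -0.0, 1.4]
ft_force: [0.4, -1.4, -1.1]
opening: 0.0398
finger_force: 20.0
```

```bash
python3 look.py w7.png pocket1:.029 tray_knob:.06 house1:.135; python3 - <<'E'
from h import *
e=env.sense();print(e['ft_force'],e['opening'],e['finger_force'],togo([.474,.028,.135],0))
E
```

```text
15.7 [0.4735 0.019  0.1349] [179.9879  -0.0182   1.4225] [ 0.4487 -1.3701 -1.0852]
pocket1 [311.5, 74.5] 0.87 [0.6038 0.026  0.029 ]
pocket1 [308.2, 224.3] 0.63 [0.4841 0.0261 0.029 ]
pocket1 [308.8, 158.2] 0.6 [0.5403 0.0268 0.029 ]
pocket1 [131.7, 149.4] 0.54 [0.5436 0.1728 0.029 ]
tray_knob [449.8, 159.2] 0.89 [ 0.5436 -0.0781  0.06  ]
tray_knob [131.7, 147.7] 0.22 [0.5457 0.1561 0.06  ]
house1 [562.2, 239.8] 0.89 [ 0.5042 -0.117   0.135 ]
house1 [316.8, 266.2] 0.81 [0.4849 0.0189 0.135 ]
house1 [587.4, 28.3] 0.59 [ 0.6077 -0.1054  0.135 ]
[-0.54874274  0.05029998 -0.35676448] 0.03982218435607106 19.999560713768005 [np.float64(0.6), np.float64(-10.5), np.float64(-0.1), np.float64(-0.0), np.float64(-0.0), np.float64(1.2)]
```

View pics/w7.png

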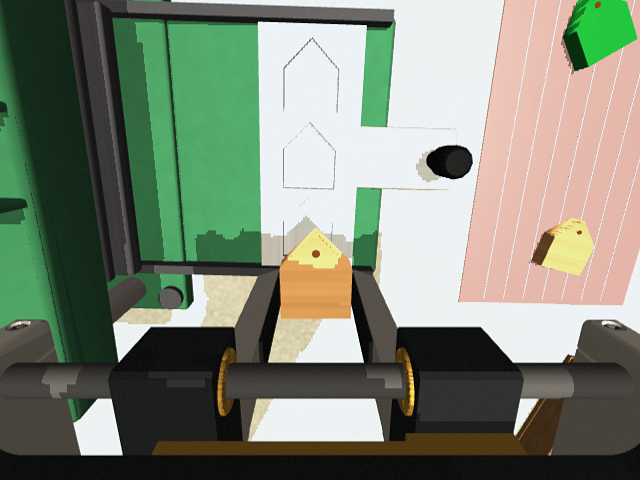

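Blank A is in hand with its apex at (316,229). Pocket 2 shows apex (310,122), sides at 283/336 and base at row 188; pocket 3 has its apex at (311.5,37).

```bash
python3 - <<'E'
from h import *
np.set_printoptions(precision=4,suppress=True)
s=snap('wrist');R,p=rt();print(p,env.sense()['tcp_rot'])
g=cv2.cvtColor(s['pixels'],cv2.COLOR_RGB2GRAY).astype(float)
# pocket edges: dark minima along rows
for r in (80,90,100,155,165,175): 
    row=g[r,270:350]; L=270+np.argmin(row[:35]); Rr=305+np.argmin(row[35:]); print(r,L,Rr,onz(s,(L,r),.035)[:2],onz(s,(Rr,r),.035)[:2],((onz(s,(L,r),.035)+onz(s,(Rr,r),.035))/2)[:2])
for c in (295,300,320,325): 
    col=g[165:200,c]; b=165+np.argmin(col); print('base2',c,b,onz(s,(c,b),.035)[:2])
for a in ((310,122),(311.5,37),): print('apex',onz(s,a,.035)[:2])
for z in (.143,.145,.147): print('blank apex',onz(s,(316,229),z)[:2],'hole',onz(s,(316,254),z)[:2])
i=s['pixels'][180:330,240:400];cv2.imwrite('pics/w7c.png',cv2.resize(i,None,fx=4,fy=4,interpolation=cv2.INTER_NEAREST)[:,:,::-1])
E
```

```text
[0.4736 0.0175 0.1349] [-179.9885   -0.0196    1.1778]
80 281 335 [0.5985 0.0472] [0.5994 0.0059] [0.599  0.0266]
90 281 335 [0.5915 0.0472] [0.5924 0.0056] [0.5919 0.0264]
100 281 334 [0.5843 0.0473] [0.5852 0.0061] [0.5847 0.0267]
155 281 333 [0.5428 0.0475] [0.5437 0.0054] [0.5433 0.0265]
165 281 332 [0.5349 0.0476] [0.5358 0.0059] [0.5353 0.0267]
175 281 332 [0.5268 0.0476] [0.5278 0.0056] [0.5273 0.0266]
base2 295 188 [0.5164 0.036 ]
base2 300 188 [0.5165 0.0319]
base2 320 188 [0.5169 0.0152]
base2 325 188 [0.517  0.0111]
apex [0.5686 0.0245]
apex [0.6283 0.0244]
blank apex [0.5089 0.0184] hole [0.495  0.0181]
blank apex [0.5094 0.0184] hole [0.4957 0.0181]
blank apex [0.5099 0.0185] hole [0.4964 0.0182]
```

View pics/w7c.png

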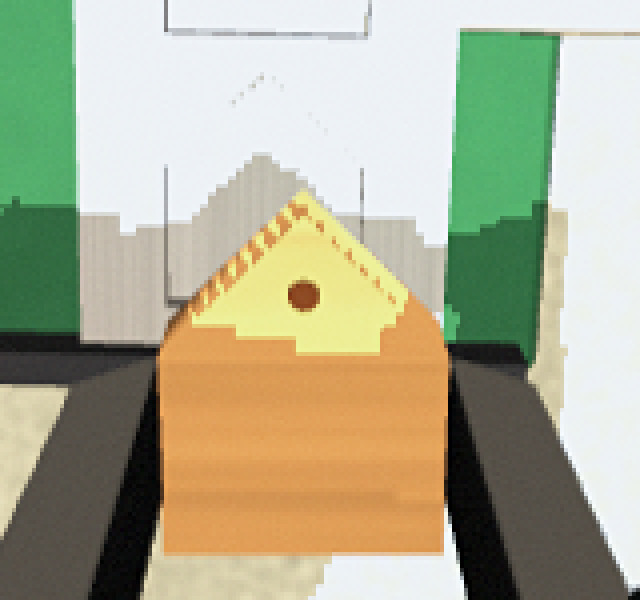

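Call:
send_rows --pt "-1 -4 20 0 0 1.3 0" --pt "-1.7 -8.8 40 0 0 1.3 0" --pt "-1.7 -8.8 60 0 0 1.3 0" --pt "-1.7 -8.8 60 0 0 1.3 0" --pt "-1.7 -8.8 60 0 0 1.3 0"

```text
t: 16.45
ee_pos: [0.4717, 0.0262, 0.0752]
tcp_rot: [180.0, 0.0, -0.2]
ft_force: [1.0, 0.0, -0.8]
opening: 0.04
finger_force: 20.0
```

```bash
cat > pk.py <<'E'
from h import *
import sys
np.set_printoptions(precision=4,suppress=True)
P=[];Y=[]
for k in range(3):
    s=snap('wrist',sys.argv[1]);R,p=rt();P.append(p);Y.append(env.sense()['tcp_rot'])
print('tcp',np.mean(P,0),'yaw',[y[2].round(2) for y in Y],env.sense()['ft_force'],env.sense()['opening'])
g=cv2.cvtColor(s['pixels'],cv2.COLOR_RGB2GRAY).astype(float)
pc=[]
for px in (.483,.543,.603):
  for xx in (-.018,-.012,-.006,0):
    r=[]
    for sg in (1,-1):
        a=proj(s,[px+xx,.0266+sg*.0212,.035]); c=int(round(a[0]));rr=int(round(a[1]))
        if not 10<rr<470: continue
        seg=g[rr,c-6:c+7]; j=np.argmin(seg); 
        if np.median(seg)-seg[j]>25: r.append(onz(s,(c-6+j,rr),.035))
    if len(r)==2: pc.append(np.mean(r,0)[:2])
print('pocket centre',np.array(pc))
i=s['pixels'][int(sys.argv[2]):int(sys.argv[2])+200,220:420];cv2.imwrite('pics/c'+sys.argv[1],cv2.resize(i,None,fx=3,fy=3,interpolation=cv2.INTER_NEAREST)[:,:,::-1])
E
python3 pk.py w8.png 150
```

```text
tcp [0.4721 0.0267 0.0755] yaw [np.float64(-0.14), np.float64(-0.11), np.float64(-0.09)] [ 0.0597  0.0522 -0.5227] 0.03960564308103759
pocket centre [[0.4773 0.0268]
 [0.4831 0.0265]
 [0.5247 0.0268]
 [0.5312 0.0268]
 [0.5369 0.0265]
 [0.5431 0.0265]
 [0.5848 0.0265]
 [0.5909 0.0265]
 [0.5969 0.0262]
 [0.6028 0.0265]]
```

View pics/cw8.png

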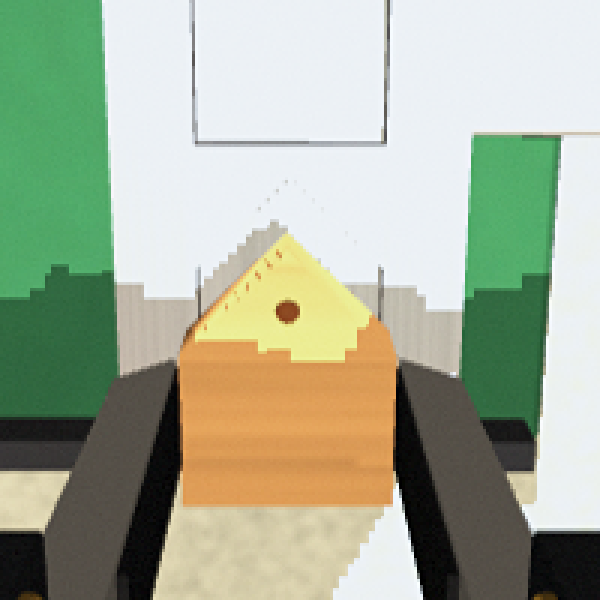

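Lateral alignment is good: blank apex at crop column 288, pocket sides at 197/384. Now checking x.

```bash
python3 - <<'E'
from h import *
s=snap('wrist')
g=cv2.cvtColor(s['pixels'],cv2.COLOR_RGB2GRAY).astype(float)
b=[185+np.argmin(g[185:210,c]) for c in range(290,345,5)];print(b)
print('p1 from base2',onz(s,(316,np.median(b)+.5),.035)[0]+.0262-.06,'p1 from apex',onz(s,(316,210),.035)[0]-.0267)
for z in (.0835,.085,.0865): print(z,'origin from apex',onz(s,(316,228.3),z)[0]-.025,'y',onz(s,(316.2,228.3),z)[1],'origin from base',onz(s,(316,318.2),z)[0]+.025)
E
```

```text
[np.int64(197), np.int64(197), np.int64(197), np.int64(197), np.int64(197), np.int64(197), np.int64(197), np.int64(197), np.int64(197), np.int64(197), np.int64(197)]
p1 from base2 0.4827487247886822 p1 from apex 0.48148561012650964
0.0835 origin from apex 0.4827049299319476 y 0.027010694519004536 origin from base 0.4799951563724697
0.085 origin from apex 0.4830784121472429 y 0.027012682363037274 origin from base 0.4808313807658523
0.0865 origin from apex 0.4834518943625383 y 0.02701467020707001 origin from base 0.4816676051592349
```

Call:
send_rows --pt "0 0 10 0 0 0 0" --pt "0 0 20 0 0 0 0" --pt "0 0 28 0 0 0 0" --pt "0 0 31 0 0 0 0" --pt "0 0 33 0 0 0 0"

```text
t: 17.15
ee_pos: [0.4716, 0.0269, 0.0414]
tcp_rot: [180.0, 0.0, -0.1]
ft_force: [0.1, 1.0, 9.2]
opening: 0.0396
finger_force: 20.0
```

Call:
send_rows --pt "0 0 1.5 0 0 0 0" --pt "0 0 3 0 0 0 0" --pt "0 0 4 0 0 0 0" --pt "0 0 4 0 0 0 0"

```text
t: 17.55
ee_pos: [0.4725, 0.0269, 0.0383]
tcp_rot: [-180.0, -0.1, -0.1]
ft_force: [-2.9, 0.4, 21.8]
opening: 0.0398
finger_force: 20.0
```

Call:
send_rows --pt "0 0 -2 0 0 0 0" --pt "0 0 -2 0 0 0 0"

```text
t: 17.75
ee_pos: [0.4716, 0.027, 0.0397]
tcp_rot: [180.0, -0.0, -0.1]
ft_force: [-0.3, 1.0, -0.3]
opening: 0.0401
finger_force: 20.0
```

Call:
send_rows --pt "-0.8 0 0 0 0 0 0" --pt "-0.8 0 0 0 0 0 0"

```text
t: 17.95
ee_pos: [0.4705, 0.0271, 0.0395]
tcp_rot: [180.0, 0.0, -0.1]
ft_force: [0.8, 0.5, -0.4]
opening: 0.0397
finger_force: 20.0
```

Call:
send_rows --pt "-0.8 0 0 0 0 0 0" --pt "-0.8 0 0 0 0 0 0"

```text
t: 18.15
ee_pos: [0.4698, 0.0271, 0.0396]
tcp_rot: [180.0, 0.0, -0.1]
ft_force: [-0.3, 0.2, -0.9]
opening: 0.0399
finger_force: 20.0
```

Call:
send_rows --pt "2.4 0 0 0 0 0 0" --pt "2.4 0 0 0 0 0 0"

```text
t: 18.35
ee_pos: [0.4727, 0.0272, 0.0397]
tcp_rot: [180.0, -0.0, -0.1]
ft_force: [0.2, -0.0, -0.3]
opening: 0.04
finger_force: 20.0
```

Call:
send_rows --pt "0.8 0 0 0 0 0 0" --pt "0.8 0 0 0 0 0 0"

```text
t: 18.55
ee_pos: [0.4732, 0.0271, 0.0397]
tcp_rot: [180.0, -0.0, -0.1]
ft_force: [-0.4, -0.1, -0.8]
opening: 0.0396
finger_force: 20.0
```

```bash
python3 pk.py w9.png 180; python3 - <<'E'
import cv2,numpy as np
from h import *
s=snap('wrist');h=cv2.cvtColor(s['pixels'],cv2.COLOR_RGB2HSV);m=cv2.inRange(h,(8,70,60),(34,255,255))
for r in range(200,340,8):
    c=np.flatnonzero(m[r,240:400]); print(r,(c.min()+240,c.max()+240,len(c)) if len(c) else None,end='; ')
E
```

```text
tcp [0.4731 0.0271 0.0397] yaw [np.float64(-0.08), np.float64(-0.08), np.float64(-0.07)] [ 0.1255  0.2998 -1.0592] 0.03954589897784823
pocket centre [[0.4709 0.0279]
 [0.4773 0.0276]
 [0.525  0.0267]
 [0.531  0.0268]
 [0.5369 0.0265]
 [0.5432 0.0265]
 [0.5848 0.0266]
 [0.5911 0.0264]
 [0.5969 0.0264]
 [0.603  0.0264]]
200 None; 208 None; 216 None; 224 None; 232 (np.int64(313), np.int64(318), 6); 240 (np.int64(305), np.int64(325), 21); 248 (np.int64(297), np.int64(334), 38); 256 (np.int64(289), np.int64(342), 54); 264 (np.int64(281), np.int64(349), 69); 272 (np.int64(279), np.int64(352), 74); 280 (np.int64(279), np.int64(351), 73); 288 (np.int64(279), np.int64(351), 73); 296 (np.int64(280), np.int64(351), 72); 304 (np.int64(280), np.int64(351), 72); 312 (np.int64(280), np.int64(351), 72); 320 (np.int64(280), np.int64(351), 72); 328 None; 336 None;
```

```bash
python3 - <<'E'
from h import *
s=snap('wrist');h=cv2.cvtColor(s['pixels'],cv2.COLOR_RGB2HSV);m=cv2.inRange(h,(8,70,60),(34,255,255))
p=np.mean([rt()[1] for _ in range(3)],0);print(p)
col=m[200:345,315];f=np.flatnonzero(col)+200;print('col315',f.min(),f.max())
L=[];Rr=[]
rows=np.arange(276,320,4)
for r in rows:
    c=np.flatnonzero(m[r,240:400])+240;L.append(c.min());Rr.append(c.max()+1)
# apex from roof edges
ra=np.arange(236,262,2);la=[(np.flatnonzero(m[r,240:400])+240).min() for r in ra];rb=[(np.flatnonzero(m[r,240:400])+240).max()+1 for r in ra]
a=np.polyfit(ra,la,1);b=np.polyfit(ra,rb,1);ar=(b[1]-a[1])/(a[0]-b[0]);ac=np.polyval(a,ar);print('apex',ac,ar)
br=f.max()+1
for z in np.arange(.045,.062,.002):
    ax=onz(s,(ac-.5,ar),z);bx=onz(s,(ac,br-.5),z);w=np.mean([onz(s,(l-.5,r),z)[1]-onz(s,(q-.5,r),z)[1] for l,q,r in zip(L,Rr,rows)])
    print(round(z,3),'len',ax[0]-bx[0],'w',w,'orig x',ax[0]-.025,bx[0]+.025,'y',ax[1])
g=cv2.cvtColor(s['pixels'],cv2.COLOR_RGB2GRAY).astype(float)
for c in (296,306,326,334):
    for lo,hi,n in ((190,215,'base2'),): 
        i=lo+np.argmin(g[lo:hi,c]); print(n,i,g[i,c],onz(s,(c,i),.035)[0])
E
```

```text
[0.4730707  0.02713106 0.03965301]
col315 209 322
apex 315.0751143738695 228.90733056708154
0.045 len 0.0559895719752761 w 0.041164121015678554 orig x 0.482715711918287 0.47672613994301094 y 0.028073559365509725
0.047 len 0.05534379513373733 w 0.04068933910332596 orig x 0.4832200699458389 0.4778762748121016 y 0.028067226055749364
0.049 len 0.05469801829219856 w 0.04021455719097337 orig x 0.48372442797339077 0.47902640968119226 y 0.028060892745989004
0.051 len 0.05405224145065979 w 0.039739775278620784 orig x 0.48422878600094266 0.4801765445502829 y 0.028054559436228643
0.053 len 0.05340646460912102 w 0.0392649933662682 orig x 0.48473314402849454 0.48132667941937357 y 0.028048226126468286
0.055 len 0.05276068776758225 w 0.038790211453915605 orig x 0.48523750205604643 0.48247681428846423 y 0.028041892816707926
0.057 len 0.05211491092604348 w 0.038315429541563015 orig x 0.4857418600835983 0.4836269491575549 y 0.028035559506947565
0.059 len 0.05146913408450471 w 0.037840647629210425 orig x 0.4862462181111502 0.48477708402664554 y 0.02802922619718721
0.061 len 0.05082335724296594 w 0.037365865716857835 orig x 0.4867505761387021 0.4859272188957362 y 0.028022892887426848
base2 209 65.0 0.5166128144923204
base2 209 64.0 0.5166149031673944
base2 209 56.0 0.5166190802640794
base2 209 72.0 0.5166207510081345
```

Call:
send_rows --pt "0 0 -2 0 0 0 0" --pt "3.1 0.7 -2 0 0 0 0" --pt "3.1 0.7 -2 0 0 0 0"

```text
t: 19.1
ee_pos: [0.4768, 0.0264, 0.0418]
tcp_rot: [180.0, -0.0, -0.1]
ft_force: [0.4, 0.6, -1.4]
opening: 0.0399
finger_force: 20.0
```

Call:
send_rows --pt "0 0 1.5 0 0 0 0" --pt "0 0 3 0 0 0 0" --pt "0 0 3 0 0 0 0"

```text
t: 19.4
ee_pos: [0.4762, 0.0264, 0.0385]
tcp_rot: [180.0, 0.0, -0.1]
ft_force: [-0.7, -0.0, 1.6]
opening: 0.0398
finger_force: 20.0
```

Call:
send_rows --pt "0 0 1 0 0 0 0" --pt "0 0 2 0 0 0 0" --pt "0 0 2 0 0 0 0"

```text
t: 19.7
ee_pos: [0.4759, 0.0264, 0.0366]
tcp_rot: [180.0, 0.0, -0.1]
ft_force: [-2.6, 1.2, 6.5]
opening: 0.0397
finger_force: 20.0
```

Call:
send_rows --pt "0 0 -1 0 0 0 0" --pt "-2 0 -1 0 0 0 0" --pt "-2 0 -1 0 0 0 0"

```text
t: 20.0
ee_pos: [0.4748, 0.0264, 0.0379]
tcp_rot: [180.0, -0.1, -0.1]
ft_force: [4.2, 0.4, -0.7]
opening: 0.0401
finger_force: 20.0
```

Call:
send_rows --pt "2 0 0 0 0 0 0" --pt "4 0 0 0 0 0 0" --pt "4 0 0 0 0 0 0"

```text
t: 20.3
ee_pos: [0.4778, 0.0264, 0.0374]
tcp_rot: [180.0, 0.1, -0.1]
ft_force: [-1.8, -0.1, -0.2]
opening: 0.0398
finger_force: 20.0
```

Call:
send_rows --pt "-2 0 0 0 0 0 0" --pt "-2 0 0 0 0 0 0"

```text
t: 20.5
ee_pos: [0.476, 0.0264, 0.0376]
tcp_rot: [180.0, 0.0, -0.1]
ft_force: [0.2, -0.0, -0.8]
opening: 0.0397
finger_force: 20.0
```

Call:
send_rows --pt "0 0 0 0 0 0 0.65" --pt "0 0 0 0 0 0 0.65" --pt "0 0 0 0 0 0 0.65" --pt "0 0 0 0 0 0 0.65"

```text
t: 20.9
ee_pos: [0.4762, 0.0264, 0.0377]
tcp_rot: [180.0, 0.0, -0.1]
ft_force: [0.1, -0.0, 0.7]
opening: 0.0609
finger_force: 0.0
```

Call:
send_rows --pt "0 0 -35 0 0 0 0.65" --pt "0 0 -75 0 0 0 0.65" --pt "0 0 -115 0 0 0 0.65" --pt "0 0 -150 0 0 0 0.65" --pt "0 0 -150 0 0 0 0.65"

```text
t: 21.4
ee_pos: [0.4781, 0.0265, 0.1909]
tcp_rot: [-179.9, -0.2, -0.1]
ft_force: [-0.2, -0.1, -0.5]
opening: 0.0609
finger_force: 0.0
```

```bash
cat > fit3.py <<'E'
# fit full prism silhouette (top+sides) of a blank: free x,y,z(bottom),yaw
from house import *
def sil(s,v,shape=(480,640)):
    c,si=np.cos(v[3]),np.sin(v[3]);q=H@np.array([[c,si],[-si,c]])+np.array(v[:2])
    pts=np.array([proj(s,[a,b,v[2]+h]) for a,b in q for h in (0,.016)])
    return cv2.convexHull(pts.astype(np.float32))
def mask(s):
    h=cv2.cvtColor(s['pixels'],cv2.COLOR_RGB2HSV);m=cv2.inRange(h,(8,70,60),(34,255,255))
    return cv2.morphologyEx(m,cv2.MORPH_CLOSE,np.ones((3,3)))
def fit3(s,v0,zfree=True,off=0):
    m=mask(s);cs,_=cv2.findContours(m,cv2.RETR_EXTERNAL,cv2.CHAIN_APPROX_NONE)
    p=proj(s,[v0[0],v0[1],v0[2]+.012])
    c=[k for k in cs if cv2.pointPolygonTest(k,(float(p[0]),float(p[1])),False)>=0]
    if not c: return None
    c=c[0].reshape(-1,2).astype(float)
    def cost(u):
        v=[u[0],u[1],u[2] if zfree else v0[2],u[3]]
        k=sil(s,v); d=np.array([cv2.pointPolygonTest(k,tuple(t),True) for t in c])
        return np.mean(np.clip(np.abs(d-.4),0,6)**2)
    best=None
    for dy in (0,.2,-.2):
        u0=np.array([v0[0],v0[1],v0[2],v0[3]+dy]);X=np.vstack([u0]+[u0+d for d in np.diag([.004,.004,.006,.15])])
        r=minimize(cost,u0,method='Nelder-Mead',options=dict(initial_simplex=X,maxiter=400,xatol=1e-5,fatol=1e-4))
        if best is None or r.fun<best.fun: best=r
    return best.x[:3].round(4),round(np.degrees(best.x[3]),1),round(best.fun**.5,2),cv2.contourArea(c.astype(np.float32))
E
python3 - <<'E'
from fit3 import *
s=snap('wrist','w10.png')
print(rt()[1],env.sense()['tcp_rot'])
print(fit3(s,[.4825,.0266,.029,0]),fit3(s,[.4825,.0266,.029,0],False))
print('B',fit3(s,[.4677,-.2188,0,-.17]),fit3(s,[.4677,-.2188,0,-.17],False))
S=snap('top')
print('B top',fit3(S,[.4677,-.2188,0,-.17],False)); print('A top',fit3(S,[.4825,.0266,.029,0],False))
i=s['pixels'][100:300,220:420];cv2.imwrite('pics/cw10.png',cv2.resize(i,None,fx=3,fy=3,interpolation=cv2.INTER_NEAREST)[:,:,::-1])
E
```

```text
[0.47719569 0.02721208 0.18906284] [-1.79851878e+02 -1.51431739e-01 -8.28946519e-03]
(array([0.4822, 0.0273, 0.0264]), np.float64(-0.3), np.float64(0.24), 1562.0) (array([0.4828, 0.0273, 0.0318]), np.float64(-0.3), np.float64(0.28), 1562.0)
B (array([ 0.4671, -0.2181,  0.0026]), np.float64(-12.8), np.float64(0.36), 1697.5) (array([ 0.4665, -0.2199,  0.005 ]), np.float64(-12.7), np.float64(0.39), 1697.5)
B top (array([ 0.4645, -0.2213,  0.0044]), np.float64(-14.1), np.float64(0.52), 139.5)
A top None
```

View pics/cw10.png

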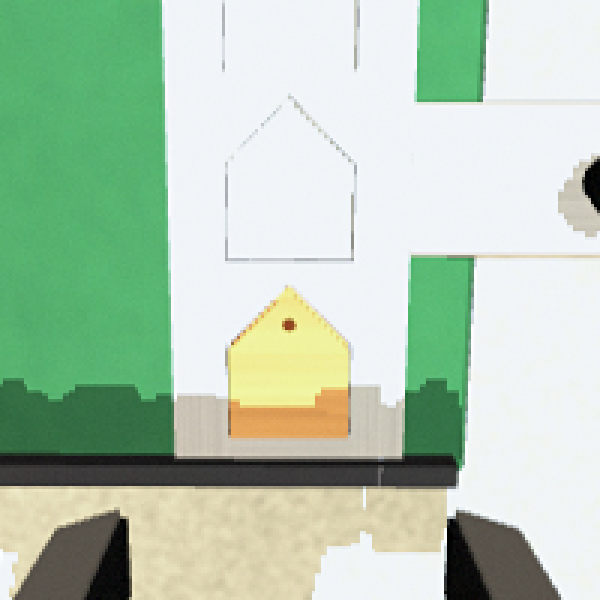

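Blank A is seated square in pocket 1 (crop (289,365)), inside the pocket outline, and the prism fit gives a bottom height of about 27 mm. Now blank B.

Call:
send_rows --pt "-3 40 0 0 0 2.5 0.7" --pt "-7 85 15 0 0 5 0.7" --pt "-10 130 30 0 0 7.5 0.7" --pt "-13 172 45 0 0 10 0.7" --pt "-16 214 60 0 0 12.8 0.7"

```text
t: 22.0
ee_pos: [0.4606, -0.1732, 0.1317]
tcp_rot: [180.0, 0.1, -12.4]
ft_force: [0.6, -0.5, -0.0]
opening: 0.0658
finger_force: 0.0
```

```bash
python3 - <<'E'
from h import *
print(togo([.4582,-.2168,.116],-12.8),env.sense()['tcp_rot'])
E
```

```text
[np.float64(7.0), np.float64(43.1), np.float64(15.7), np.float64(0.0), np.float64(0.1), np.float64(0.4)] [ 1.79967337e+02  8.95623863e-02 -1.23845226e+01]
```

Call:
send_rows --pt "3 22 8 0 0 0.4 0.7" --pt "7 43 15.7 0 0 0.4 0.7" --pt "7 43 15.7 0 0 0.4 0.7" --pt "7 43 15.7 0 0 0.4 0.7"

```text
t: 22.4
ee_pos: [0.4584, -0.2156, 0.1168]
tcp_rot: [180.0, 0.1, -12.8]
ft_force: [0.4, 0.1, -0.2]
opening: 0.0657
finger_force: 0.0
```

```bash
cat > gr.py <<'E'
from fit3 import *
import sys
x,y,z,yaw,off,tz=map(float,sys.argv[1:7])
s=snap('wrist');P=np.mean([rt()[1]]+[(snap('wrist'),rt()[1])[1] for _ in range(2)],0)
f=fit3(s,[x,y,z,np.radians(yaw)],len(sys.argv)>7);print(f,'tcp',P.round(4),env.sense()['tcp_rot'].round(2))
if f:
    a=np.radians(f[1]);T=np.array([f[0][0]-off*np.cos(a),f[0][1]-off*np.sin(a),tz]);R,_=rt()
    print('go',(R.T@(T-P)*1000).round(1),'rz',round(env.sense()['tcp_rot'][2]-f[1],1))
E
python3 gr.py .467 -.2188 0 -12.8 .009 .0065; python3 gr.py .467 -.2188 0 -12.8 .009 .0065 1
```

```text
(array([ 0.4656, -0.2199,  0.0094]), np.float64(-12.5), np.float64(0.97), 2203.5) tcp [ 0.4591 -0.2146  0.1174] [ 1.7998e+02  2.0000e-02 -1.2620e+01]
go [ -1.5   3.7 110.9] rz -0.1
(array([ 0.4675, -0.2201,  0.0065]), np.float64(-12.4), np.float64(0.72), 2194.0) tcp [ 0.4596 -0.2144  0.1178] [ 1.7999e+02 -2.0000e-02 -1.2600e+01]
go [-1.000e-01  3.900e+00  1.113e+02] rz -0.2
```

Call:
send_rows --pt "-0.8 3.7 40 0 0 0 0.7" --pt "-0.8 3.7 80 0 0 0 0.7" --pt "-0.8 3.7 110 0 0 0 0.7" --pt "-0.8 3.7 110 0 0 0 0.7"

```text
t: 23.1
ee_pos: [0.4561, -0.2179, 0.0054]
tcp_rot: [180.0, 0.2, -12.7]
ft_force: [0.9, -0.6, -0.0]
opening: 0.0658
finger_force: 0.0
```

Call:
send_rows --pt "0 0 0 0 0 0 0" --pt "0 0 0 0 0 0 0" --pt "0 0 0 0 0 0 0" --pt "0 0 0 0 0 0 0" --pt "0 0 0 0 0 0 0" --squeeze 25

```text
t: 23.6
ee_pos: [0.4586, -0.2188, 0.0089]
tcp_rot: [-180.0, -0.1, -12.7]
ft_force: [-1.9, 2.4, 14.1]
opening: 0.0399
finger_force: 25.0
```

Call:
send_rows --pt "0 0 0 0 0 0 0" --pt "0 0 -10 0 0 0 0" --pt "0 0 -50 0 0 0 0" --pt "0 0 -90 0 0 0 0" --pt "0 0 -128 0 0 0 0"

```text
t: 24.1
ee_pos: [0.4573, -0.2191, 0.1379]
tcp_rot: [180.0, -0.0, -12.7]
ft_force: [0.5, 1.2, -0.1]
opening: 0.0398
finger_force: 25.0
```

```bash
python3 - <<'E'
from h import *
print(togo([.596,.0268,.135],0),env.sense()['tcp_rot'],togo([.596,.0268,.135]))
E
```

```text
[np.float64(81.1), np.float64(-270.4), np.float64(2.8), np.float64(0.0), np.float64(-0.0), np.float64(-12.7)] [ 1.79968192e+02 -4.01337676e-03 -1.27388974e+01] [np.float64(81.1), np.float64(-270.4), np.float64(2.8)]
```

Call:
send_rows --pt "13 -44 0 0 0 -2 0" --pt "26 -88 0 0 0 -4 0" --pt "40 -132 0 0 0 -7 0" --pt "53 -176 0 0 0 -10 0" --pt "66 -220 0 0 0 -12.7 0"

```text
t: 24.6
ee_pos: [0.5711, -0.0167, 0.1367]
tcp_rot: [180.0, -0.0, 0.1]
ft_force: [0.3, -0.9, 0.2]
opening: 0.0401
finger_force: 25.0
```

Call:
send_rows --pt "0 0 0 0 0 0 0" --pt "0 0 0 0 0 0 0"

```text
t: 24.8
ee_pos: [0.5705, -0.018, 0.1362]
tcp_rot: [179.9, -0.0, 0.1]
ft_force: [-1.2, -0.4, -1.0]
opening: 0.0393
finger_force: 25.0
```

```bash
python3 - <<'E'
from h import *
print(togo([.596,.0268,.08],0),env.sense()['tcp_rot'],env.sense()['opening'])
E
```

```text
[np.float64(25.6), np.float64(-44.9), np.float64(56.1), np.float64(0.1), np.float64(-0.0), np.float64(0.1)] [ 1.79940037e+02 -1.47046996e-02  1.03459545e-01] 0.03931607743263677
```

Call:
send_rows --pt "10 -20 10 0 0 0 0" --pt "25 -44 20 0 0 0 0" --pt "25 -44 40 0 0 0 0" --pt "25 -44 56 0 0 0 0" --pt "25 -44 56 0 0 0 0"

```text
t: 25.3
ee_pos: [0.5939, 0.0241, 0.0781]
tcp_rot: [179.9, 0.1, -0.1]
ft_force: [0.5, 0.2, -0.5]
opening: 0.0396
finger_force: 25.0
```

```bash
cat > al.py <<'E'
from fit3 import *
import sys
px,py=float(sys.argv[1]),float(sys.argv[2])
for k in range(2):
    s=snap('wrist');R,p=rt();e=env.sense()
    for zf in (True,False):
        f=fit3(s,[p[0]+.008,p[1],p[2]-.007,0],zf)
        if f: print(f,'tcp',p.round(4),'yaw',e['tcp_rot'][2].round(2),'need tool',((px-f[0][0])*1000).round(1),(-(py-f[0][1])*1000).round(1))
        else: print(None)
    g=cv2.cvtColor(s['pixels'],cv2.COLOR_RGB2GRAY).astype(float)
    for c in (.542,.602):
      pc=[]
      for xx in (-.015,-.010,-.005,0):
        r=[]
        for sg in (1,-1):
            a=proj(s,[c+xx,.0266+sg*.0212,.035]);cc=int(round(a[0]));rr=int(round(a[1]))
            if not(10<rr<470): continue
            seg=g[rr,cc-5:cc+6];j=np.argmin(seg)
            if np.median(seg)-seg[j]>25:r.append(onz(s,(cc-5+j,rr),.035)[1])
        if len(r)==2:pc.append(np.mean(r))
      print('pocket y at',c,np.round(pc,4))
cv2.imwrite('pics/al.png',s['pixels'][:,:,::-1])
E
python3 al.py .6025 .0266
```

```text
(array([0.6015, 0.0247, 0.0688]), np.float64(-0.1), np.float64(0.31), 5162.0) tcp [0.5945 0.024  0.0793] yaw -0.12 need tool 1.0 -1.9
(array([0.6031, 0.0247, 0.0733]), np.float64(-0.1), np.float64(0.82), 5162.0) tcp [0.5945 0.024  0.0793] yaw -0.12 need tool -0.6 -1.9
pocket y at 0.542 [0.0268 0.0264 0.0264 0.0264]
pocket y at 0.602 [0.0262]
(array([0.6022, 0.0245, 0.0699]), np.float64(-0.2), np.float64(0.3), 5158.5) tcp [0.5951 0.024  0.0801] yaw -0.11 need tool 0.3 -2.1
(array([0.6035, 0.0245, 0.0764]), np.float64(-0.2), np.float64(0.74), 5158.5) tcp [0.5951 0.024  0.0801] yaw -0.11 need tool -1.0 -2.1
pocket y at 0.542 [0.0266 0.0266 0.0266 0.0262]
pocket y at 0.602 [0.0264]
```

Call:
send_rows --pt "0.6 -2 10 0 0 0 0" --pt "0.6 -2 20 0 0 0 0" --pt "0.6 -2 28 0 0 0 0" --pt "0.6 -2 30 0 0 0 0" --pt "0.6 -2 30 0 0 0 0"

```text
t: 25.9
ee_pos: [0.5958, 0.0271, 0.0493]
tcp_rot: [180.0, 0.0, -0.0]
ft_force: [-0.4, 0.3, -0.0]
opening: 0.0395
finger_force: 25.0
```

```bash
python3 al.py .6025 .0266
```

```text
(array([0.6035, 0.0277, 0.04  ]), np.float64(-0.1), np.float64(0.29), 5161.0) tcp [0.5961 0.0271 0.0497] yaw 0.0 need tool -1.0 1.1
(array([0.6047, 0.0276, 0.0449]), np.float64(-0.2), np.float64(0.65), 5161.0) tcp [0.5961 0.0271 0.0497] yaw 0.0 need tool -2.2 1.0
pocket y at 0.542 [0.0264 0.0268]
pocket y at 0.602 [0.0278 0.0279 0.0275]
(array([0.6036, 0.0276, 0.0402]), np.float64(-0.0), np.float64(0.29), 5151.5) tcp [0.5962 0.0271 0.0499] yaw 0.0 need tool -1.1 1.0
(array([0.6048, 0.0276, 0.0454]), np.float64(-0.1), np.float64(0.64), 5151.5) tcp [0.5962 0.0271 0.0499] yaw 0.0 need tool -2.3 1.0
pocket y at 0.542 [0.0264 0.0268]
pocket y at 0.602 [0.0266 0.0279 0.0275]
```

Call:
send_rows --pt "-0.9 0.6 3 0 0 0 0" --pt "-0.9 0.6 6 0 0 0 0" --pt "-0.9 0.6 8 0 0 0 0" --pt "-0.9 0.6 8 0 0 0 0"

```text
t: 26.4
ee_pos: [0.595, 0.0267, 0.0414]
tcp_rot: [180.0, 0.0, 0.0]
ft_force: [-0.1, -0.7, -0.2]
opening: 0.0394
finger_force: 25.0
```

Call:
send_rows --pt "0 0 1.5 0 0 0 0" --pt "0 0 2.5 0 0 0 0" --pt "0 0 2.5 0 0 0 0"

```text
t: 26.7
ee_pos: [0.5951, 0.0267, 0.0391]
tcp_rot: [180.0, -0.0, 0.0]
ft_force: [-0.1, -0.7, -0.3]
opening: 0.0391
finger_force: 25.0
```

Call:
send_rows --pt "0 0 0 0 0 0 0.65" --pt "0 0 0 0 0 0 0.65" --pt "0 0 0 0 0 0 0.65" --pt "0 0 0 0 0 0 0.65"

```text
t: 27.1
ee_pos: [0.5952, 0.0267, 0.0392]
tcp_rot: [180.0, -0.0, 0.0]
ft_force: [0.2, -0.1, 0.0]
opening: 0.0608
finger_force: 0.0
```

Call:
send_rows --pt "0 0 -35 0 0 0 0.65" --pt "0 0 -75 0 0 0 0.65" --pt "0 0 -115 0 0 0 0.65" --pt "0 0 -150 0 0 0 0.65" --pt "0 0 -150 0 0 0 0.65"

```text
t: 27.6
ee_pos: [0.5971, 0.0264, 0.1934]
tcp_rot: [-179.9, -0.3, -0.0]
ft_force: [0.8, -0.2, 0.4]
opening: 0.0615
finger_force: 0.0
```

```bash
python3 - <<'E'
from fit3 import *
s=snap('wrist')
print(rt()[1])
print(fit3(s,[.6025,.0266,.029,0]),fit3(s,[.4825,.0266,.029,0]))
S=snap('top');print(fit3(S,[.6025,.0266,.029,0]),fit3(S,[.4825,.0266,.029,0]))
k=[(d['position'],d['conf']) for d in env.pinpoint('wrist','tray_knob')];print(k,onz(s,k[0][0],.06))
i=s['pixels'][90:390,200:520];cv2.imwrite('pics/cw11.png',cv2.resize(i,None,fx=2,fy=2,interpolation=cv2.INTER_NEAREST)[:,:,::-1])
E
```

```text
[0.59615315 0.0269774  0.19105454]
(array([0.6021, 0.0272, 0.027 ]), np.float64(-0.5), np.float64(0.36), 1546.0) (array([0.4777, 0.0271, 0.0204]), np.float64(0.8), np.float64(0.41), 1283.5)
(array([ 0.6275,  0.0358, -0.0956]), np.float64(1.5), np.float64(0.43), 135.0) (array([ 0.4966,  0.0363, -0.0804]), np.float64(1.3), np.float64(0.42), 139.5)
[([419.7, 281.1], 0.64)] [ 0.54374746 -0.07772409  0.06      ]
```

Call:
send_rows --pt "-5 10 4 0 0 -8.4 0.65" --pt "-10 20 8 0 0 -16.8 0.65" --pt "-15 30 12 0 0 -25.2 0.65" --pt "-20 40 16 0 0 -33.6 0.65" --pt "-25 49 20 0 0 -42 0.65"

```text
t: 28.25
ee_pos: [0.5691, -0.0227, 0.1678]
tcp_rot: [-180.0, 0.1, 42.4]
ft_force: [1.4, -0.0, -0.2]
opening: 0.0613
finger_force: 0.0
```

Call:
send_rows --pt "-11 3.6 4 0 0 -8.4 0.65" --pt "-22 7.2 8 0 0 -16.8 0.65" --pt "-33 10.8 12 0 0 -25.2 0.65" --pt "-44 14.4 16 0 0 -33.6 0.65" --pt "-53.6 17.7 20 0 0 -42 0.65"

```text
t: 28.75
ee_pos: [0.541, -0.0717, 0.1479]
tcp_rot: [-179.9, 0.1, 84.3]
ft_force: [0.1, 0.5, -0.3]
opening: 0.0609
finger_force: 0.0
```

Call:
send_rows --pt "0 0 0 0 0 -6 0.65" --pt "0 0 0 0 0 -6 0.65"

```text
t: 28.95
ee_pos: [0.5413, -0.0716, 0.1482]
tcp_rot: [-179.9, 0.0, 90.1]
ft_force: [-0.5, -0.3, 0.4]
opening: 0.0608
finger_force: 0.0
```

Call:
send_rows --pt "0 0 0 0 7 0 0.65" --pt "0 0 0 0 14 0 0.65" --pt "0 0 0 0 20 0 0.65" --pt "0 0 0 0 20 0 0.65"

```text
t: 29.35
ee_pos: [0.5414, -0.0747, 0.1479]
tcp_rot: [-179.8, -20.1, 89.4]
ft_force: [-0.3, -0.8, -0.1]
opening: 0.0611
finger_force: 0.0
```

```bash
python3 - <<'E'
from h import *
s=snap('wrist');e=env.sense();print(e['ee_pos'],e['tcp_rot'],e['qpos'])
k=[(d['position'],d['conf']) for d in env.pinpoint('wrist','tray_knob')];w=onz(s,k[0][0],.06);print(k,w)
Rt=Ro.from_euler('xyz',[180,-20,90],degrees=True).as_matrix();R,p=rt();print('rot',Ro.from_matrix(R.T@Rt).as_rotvec(degrees=True))
print(togo([.5435,w[1]+.0065,.044]))
E
```

```text
[ 0.54155389 -0.07335734  0.147975  ] [-179.81487354  -19.93626303   89.55206258] [-11.46786113  22.63015514  31.72506514 110.59823922 -35.0487562
  62.02848592  38.64782138]
[([316.3, 279.2], 0.94), ([315.9, 173.6], 0.69)] [ 0.54151185 -0.074606    0.06      ]
rot [-0.06073755  0.10756076 -0.25379968]
[np.float64(-31.8), np.float64(2.0), np.float64(99.3)]
```

Down, grip, then push towards home.

Call:
send_rows --pt "-11 1 33 0 0 0 0.65" --pt "-22 1.5 66 0 0 0 0.65" --pt "-33 1.5 99 0 0 0 0.65" --pt "-33 1.5 99 0 0 0 0.65"

```text
t: 29.85
ee_pos: [0.5414, -0.066, 0.0414]
tcp_rot: [-179.6, -19.9, 90.0]
ft_force: [-0.0, -0.4, 0.9]
opening: 0.0611
finger_force: 0.0
```

Call:
send_rows --pt "0 0 0 0 0 0 0" --pt "0 0 0 0 0 0 0" --pt "0 0 0 0 0 0 0" --pt "0 0 0 0 0 0 0" --pt "0 0 0 0 0 0 0" --squeeze 20

```text
t: 30.35
ee_pos: [0.5431, -0.0683, 0.0456]
tcp_rot: [-180.0, -20.0, 90.0]
ft_force: [-21.8, -1.0, 17.3]
opening: 0.0246
finger_force: 11.2
```

Call:
send_rows --pt "0 0 0 0 0 0 0" --pt "0 0 0 0 0 0 0" --pt "0 0 0 0 0 0 0"

```text
t: 30.65
ee_pos: [0.5423, -0.0683, 0.0455]
tcp_rot: [-179.9, -20.1, 90.0]
ft_force: [-9.8, -0.1, 14.1]
opening: 0.0233
finger_force: 20.0
```

Call:
send_rows --pt "7 0 2.5 0 0 0 0" --pt "20 0 7.3 0 0 0 0" --pt "36 0 13.1 0 0 0 0" --pt "52 0 18.9 0 0 0 0" --pt "66 0 24 0 0 0 0"

```text
t: 31.15
ee_pos: [0.5427, 0.0024, 0.0455]
tcp_rot: [-179.9, -20.0, 90.0]
ft_force: [-8.4, -1.6, 12.2]
opening: 0.0235
finger_force: 20.0
```

Call:
send_rows --pt "15 0 5.5 0 0 0 0" --pt "30 0 10.9 0 0 0 0" --pt "45 0 16.4 0 0 0 0" --pt "57 0 20.7 0 0 0 0" --pt "64 0 23.3 0 0 0 0"

```text
t: 31.65
ee_pos: [0.543, 0.0711, 0.0455]
tcp_rot: [-180.0, -20.0, 90.1]
ft_force: [-7.6, -1.4, 12.7]
opening: 0.023
finger_force: 20.0
```

Call:
send_rows --pt "6 0 2.2 0 0 0 0" --pt "12 0 4.4 0 0 0 0" --pt "18 0 6.6 0 0 0 0" --pt "21 0 7.6 0 0 0 0" --pt "21 0 7.6 0 0 0 0"

```text
t: 32.15
ee_pos: [0.5431, 0.0931, 0.0456]
tcp_rot: [-180.0, -20.1, 90.1]
ft_force: [-5.2, 1.2, 8.9]
opening: 0.0238
finger_force: 20.0
```

Call:
send_rows --pt "1 0 0.4 0 0 0 0" --pt "2 0 0.7 0 0 0 0" --pt "3 0 1.1 0 0 0 0" --pt "3 0 1.1 0 0 0 0"

```text
t: 32.55
ee_pos: [0.5431, 0.0957, 0.0455]
tcp_rot: [-180.0, -20.0, 90.0]
ft_force: [-6.1, 0.4, 10.0]
opening: 0.0239
finger_force: 20.0
```

Call:
send_rows --pt "1 0 0.4 0 0 0 0" --pt "2 0 0.7 0 0 0 0" --pt "2 0 0.7 0 0 0 0"

```text
t: 32.85
ee_pos: [0.5431, 0.0963, 0.0455]
tcp_rot: [-180.0, -20.0, 90.0]
ft_force: [-8.2, -9.3, 13.5]
opening: 0.0233
finger_force: 20.0
```

Call:
send_rows --pt "0 0 0 0 0 0 0.65" --pt "0 0 0 0 0 0 0.65" --pt "0 0 0 0 0 0 0.65" --pt "0 0 0 0 0 0 0.65"

```text
t: 33.25
ee_pos: [0.5438, 0.0976, 0.045]
tcp_rot: [180.0, -20.0, 90.0]
ft_force: [-0.1, 0.2, 1.1]
opening: 0.0517
finger_force: 0.0
```

Call:
send_rows --pt "0 0 -30 0 0 0 0.65" --pt "0 0 -70 0 0 0 0.5" --pt "-5 0 -115 0 0 0 0.2" --pt "10 0 -160 0 -5 0 0" --pt "40 0 -200 0 -10 0 0"

```text
t: 33.75
ee_pos: [0.544, 0.0627, 0.2484]
tcp_rot: [179.9, -9.7, 89.6]
ft_force: [0.0, 0.6, -0.6]
opening: 0.0324
finger_force: 0.0
```

Call:
send_rows --pt "20 0 -25 0 -5 0 0" --pt "30 0 -50 0 -10 0 0" --pt "50 0 -80 0 -10 0 0" --pt "50 0 -80 0 -10 0 0"

```text
t: 34.15
ee_pos: [0.5448, 0.1054, 0.3376]
tcp_rot: [179.7, -0.1, 90.2]
ft_force: [-0.1, -0.4, -0.5]
opening: 0.0013
finger_force: 0.0
```

```bash
python3 - <<'E'
from h import *
e=env.sense();s=snap('wrist','w12.png');print(e['ee_pos'],e['tcp_rot'],e['qpos'],togo([.543,.366,.33],90))
for n,z in (('lever_grip',.265),('release_pad',.18),('tray_knob',.06)):
    for d in env.pinpoint('wrist',n)[:2]: print(n,d['position'],d['conf'],onz(s,d['position'],z))
E
```

```text
[0.54484286 0.10538605 0.33764364] [ 1.79722128e+02 -1.11592568e-01  9.02481566e+01] [-47.01804824   7.65540233  33.33689935  99.28327103  -4.41105513
  74.05726598 -12.47639455] [np.float64(262.3), np.float64(-0.5), np.float64(5.8), np.float64(0.2), np.float64(-0.1), np.float64(0.2)]
lever_grip [400.4, 107.2] 0.58 [0.60426277 0.21033756 0.265     ]
release_pad [399.6, 105.2] 0.97 [0.62400818 0.22091072 0.18      ]
tray_knob [311.6, 217.3] 0.97 [0.54071785 0.08717308 0.06      ]
```

Call:
send_rows --pt "45 0 0 0 0 0 0" --pt "90 0 0 0 0 0 0" --pt "135 0 0 0 0 0 0" --pt "180 0 0 0 0 0 0" --pt "225 0 0 0 0 0 0"

```text
t: 34.85
ee_pos: [0.5434, 0.3278, 0.3327]
tcp_rot: [-179.9, 0.1, 89.9]
ft_force: [-0.3, 0.4, 0.4]
opening: 0.0006
finger_force: 0.0
```

Call:
send_rows --pt "35 0 0 0 0 0 0" --pt "35 0 0 0 0 0 0" --pt "35 0 0 0 0 0 0"

```text
t: 35.15
ee_pos: [0.5436, 0.3616, 0.3322]
tcp_rot: [-179.9, 0.2, 90.0]
ft_force: [-0.3, -0.7, 0.4]
opening: 0.0002
finger_force: 0.0
```

```bash
python3 - <<'E'
from h import *
e=env.sense();s=snap('wrist','w13.png');print(e['ee_pos'],e['tcp_rot'],e['qpos'])
for n,z in (('lever_grip',.265),('release_pad',.18),('lever_grip',.25)):
    for d in env.pinpoint('wrist',n)[:2]: print(n,d['position'],d['conf'],onz(s,d['position'],z))
for n in ('scene','top'):
    S=snap(n)
    for d in env.pinpoint(n,'lever_grip')[:2]: print(n,d,onz(S,d['position'],.265))
print(togo([.543,.366,.262],90))
E
```

```text
[0.5435621  0.36162576 0.33221937] [-1.79927397e+02  1.52411294e-01  9.00000987e+01] [-59.06282011  18.90221884  26.49239388  86.71723715  -8.4567455
  76.53357364 -31.81308613]
lever_grip [316.1, 247.6] 0.85 [0.54371024 0.36400053 0.265     ]
release_pad [353.8, 301.9] 0.23 [0.58495674 0.27548035 0.18      ]
lever_grip [316.1, 247.6] 0.85 [0.54373176 0.35928385 0.25      ]
scene {'position': [467.4, 388.9], 'conf': 0.79} [0.54220156 0.36371665 0.265     ]
scene {'position': [375.9, 370.5], 'conf': 0.74} [0.65600359 0.23373705 0.265     ]
top {'position': [145.8, 220.1], 'conf': 0.72} [0.5339509  0.36011492 0.265     ]
[np.float64(4.4), np.float64(-0.8), np.float64(72.1), np.float64(0.0), np.float64(0.0), np.float64(-0.0)]
```

View pics/w13.png

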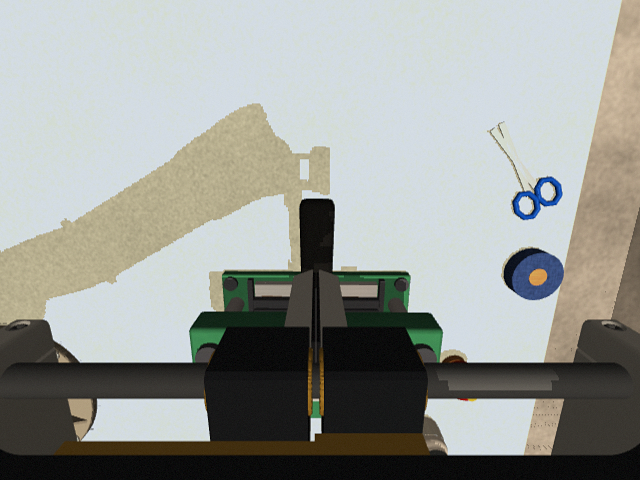

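The black grip lies at (316,235), directly under the shut fingers. First stroke, with care.

Call:
send_rows --pt "2 0 30 0 0 0 0" --pt "4 0 58 0 0 0 0" --pt "4 0 75 0 0 0 0" --pt "4 0 95 0 0 0 0" --pt "4 0 115 0 0 0 0"

```text
t: 36.05
ee_pos: [0.5439, 0.367, 0.219]
tcp_rot: [179.9, -0.1, 90.0]
ft_force: [-0.7, 4.1, 5.9]
opening: 0.0004
finger_force: 2.8
```

Call:
send_rows --pt "0 0 20 0 0 0 0" --pt "0 0 40 0 0 0 0" --pt "0 0 58 0 0 0 0" --pt "0 0 68 0 0 0 0" --pt "0 0 68 0 0 0 0"

```text
t: 36.55
ee_pos: [0.5441, 0.3656, 0.1506]
tcp_rot: [180.0, 0.0, 90.0]
ft_force: [-2.3, -1.6, 12.0]
opening: 0.0005
finger_force: 5.6
```

Call:
send_rows --pt "0 0 5 0 0 0 0" --pt "0 0 10 0 0 0 0" --pt "0 0 10 0 0 0 0"

```text
t: 36.85
ee_pos: [0.5447, 0.3659, 0.1417]
tcp_rot: [179.9, -0.0, 90.0]
ft_force: [0.5, -1.7, 12.0]
opening: 0.0007
finger_force: 5.5
```

Call:
send_rows --pt "0 0 3 0 0 0 0" --pt "0 0 5 0 0 0 0" --pt "0 0 5 0 0 0 0"

```text
t: 37.15
ee_pos: [0.5448, 0.3659, 0.1371]
tcp_rot: [179.9, -0.0, 90.0]
ft_force: [0.6, -2.0, 13.6]
opening: 0.0002
finger_force: 5.8
```

Call:
send_rows --pt "0 0 2 0 0 0 0" --pt "0 0 4 0 0 0 0" --pt "0 0 4 0 0 0 0"

```text
t: 37.45
ee_pos: [0.5449, 0.3661, 0.1332]
tcp_rot: [179.9, -0.0, 90.0]
ft_force: [1.6, -1.4, 13.6]
opening: 0.0006
finger_force: 5.9
```

Call:
send_rows --pt "0 0 -30 0 0 0 0" --pt "0 0 -60 0 0 0 0" --pt "0 0 -90 0 0 0 0" --pt "0 0 -120 0 0 0 0" --pt "0 0 -150 0 0 0 0"

```text
t: 37.95
ee_pos: [0.5437, 0.3656, 0.2835]
tcp_rot: [180.0, 0.0, 90.0]
ft_force: [-0.0, -0.2, 0.7]
opening: 0.0005
finger_force: 0.0
```

Call:
send_rows --pt "0 0 0 0 0 0 0" --pt "0 0 0 0 0 0 0" --pt "0 0 0 0 0 0 0" --pt "0 0 0 0 0 0 0" --pt "0 0 0 0 0 0 0"

```text
t: 38.45
ee_pos: [0.5433, 0.366, 0.281]
tcp_rot: [-180.0, 0.1, 90.0]
ft_force: [-0.2, 0.1, -0.1]
opening: 0.0005
finger_force: 0.0
```

```bash
python3 - <<'E'
from h import *
e=env.sense();s=snap('scene');print(e['ee_pos'],e['ft_force'])
for d in env.pinpoint('scene','lever_grip')[:2]: print(d)
i=s['pixels'][280:430,320:500].copy();cv2.imwrite('pics/sc1.png',cv2.resize(i,None,fx=4,fy=4,interpolation=cv2.INTER_CUBIC)[:,:,::-1])
E
```

```text
[0.54332838 0.36599443 0.28101734] [-0.18749849  0.14461153 -0.06792891]
```

Call:
send_rows --pt "0 0 20 0 0 0 0" --pt "0 0 45 0 0 0 0" --pt "0 0 70 0 0 0 0" --pt "0 0 95 0 0 0 0" --pt "0 0 120 0 0 0 0"

```text
t: 39.05
ee_pos: [0.5443, 0.3658, 0.1619]
tcp_rot: [179.9, 0.0, 90.0]
ft_force: [-0.6, -5.0, 12.7]
opening: 0.0006
finger_force: 5.4
```

Call:
send_rows --pt "0 0 14 0 0 0 0" --pt "0 0 24 0 0 0 0" --pt "0 0 30 0 0 0 0" --pt "0 0 30 0 0 0 0"

```text
t: 39.45
ee_pos: [0.5445, 0.366, 0.1322]
tcp_rot: [179.9, 0.0, 90.0]
ft_force: [-0.6, -1.8, 12.8]
opening: 0.0002
finger_force: 5.8
```

Call:
send_rows --pt "0 0 -30 0 0 0 0" --pt "0 0 -60 0 0 0 0" --pt "0 0 -90 0 0 0 0" --pt "0 0 -120 0 0 0 0" --pt "0 0 -150 0 0 0 0"

```text
t: 39.95
ee_pos: [0.5436, 0.3658, 0.2831]
tcp_rot: [180.0, 0.0, 90.0]
ft_force: [-0.1, 0.4, 0.4]
opening: 0.0003
finger_force: 0.0
```

Call:
send_rows --pt "0 0 0 0 0 0 0" --pt "0 0 0 0 0 0 0" --pt "0 0 0 0 0 0 0" --pt "0 0 0 0 0 0 0" --pt "0 0 0 0 0 0 0"

```text
t: 40.45
ee_pos: [0.5433, 0.366, 0.281]
tcp_rot: [-180.0, 0.1, 90.0]
ft_force: [0.4, -0.2, -0.1]
opening: 0.0002
finger_force: 0.0
```

Call:
send_rows --pt "0 0 20 0 0 0 0" --pt "0 0 45 0 0 0 0" --pt "0 0 70 0 0 0 0" --pt "0 0 95 0 0 0 0" --pt "0 0 120 0 0 0 0"

```text
t: 40.95
ee_pos: [0.5442, 0.3657, 0.1617]
tcp_rot: [179.9, 0.0, 90.0]
ft_force: [-0.2, -6.8, 15.5]
opening: 0.0005
finger_force: 6.9
```

Call:
send_rows --pt "0 0 14 0 0 0 0" --pt "0 0 24 0 0 0 0" --pt "0 0 30 0 0 0 0" --pt "0 0 30 0 0 0 0"

```text
t: 41.35
ee_pos: [0.5447, 0.3664, 0.1323]
tcp_rot: [179.9, -0.0, 90.0]
ft_force: [0.1, 1.2, 15.8]
opening: 0.0001
finger_force: 7.5
```

Call:
send_rows --pt "0 0 -30 0 0 0 0" --pt "0 0 -60 0 0 0 0" --pt "0 0 -90 0 0 0 0" --pt "0 0 -120 0 0 0 0" --pt "0 0 -150 0 0 0 0"

```text
t: 41.85
ee_pos: [0.5435, 0.3657, 0.2828]
tcp_rot: [180.0, 0.1, 90.0]
ft_force: [-0.0, 1.3, -0.1]
opening: 0.0004
finger_force: 0.0
```

Call:
send_rows --pt "0 0 0 0 0 0 0" --pt "0 0 0 0 0 0 0" --pt "0 0 0 0 0 0 0" --pt "0 0 0 0 0 0 0" --pt "0 0 0 0 0 0 0"

```text
t: 42.35
ee_pos: [0.5433, 0.366, 0.2809]
tcp_rot: [-180.0, 0.1, 90.0]
ft_force: [-0.4, 0.3, -0.3]
opening: 0.0005
finger_force: 0.0
```

Call:
send_rows --pt "0 0 20 0 0 0 0" --pt "0 0 45 0 0 0 0" --pt "0 0 70 0 0 0 0" --pt "0 0 95 0 0 0 0" --pt "0 0 120 0 0 0 0"

```text
t: 42.85
ee_pos: [0.5443, 0.3656, 0.1619]
tcp_rot: [179.9, 0.0, 90.0]
ft_force: [0.2, -6.6, 18.3]
opening: 0.0007
finger_force: 7.8
```

Call:
send_rows --pt "0 0 14 0 0 0 0" --pt "0 0 24 0 0 0 0" --pt "0 0 31 0 0 0 0" --pt "0 0 31 0 0 0 0"

```text
t: 43.25
ee_pos: [0.5448, 0.3664, 0.1317]
tcp_rot: [179.9, -0.0, 90.0]
ft_force: [0.0, 0.3, 18.1]
opening: 0.0005
finger_force: 8.2
```

Call:
send_rows --pt "0 0 -31 0 0 0 0" --pt "0 0 -61 0 0 0 0" --pt "0 0 -91 0 0 0 0" --pt "0 0 -121 0 0 0 0" --pt "0 0 -151 0 0 0 0"

```text
t: 43.75
ee_pos: [0.5435, 0.3657, 0.2828]
tcp_rot: [-180.0, 0.1, 90.0]
ft_force: [0.7, 0.1, -0.1]
opening: 0.0008
finger_force: 0.0
```

Call:
send_rows --pt "0 0 0 0 0 0 0" --pt "0 0 0 0 0 0 0" --pt "0 0 0 0 0 0 0" --pt "0 0 0 0 0 0 0" --pt "0 0 0 0 0 0 0"

```text
t: 44.25
ee_pos: [0.5433, 0.366, 0.2809]
tcp_rot: [-180.0, 0.1, 90.0]
ft_force: [0.2, -0.2, 0.2]
opening: 0.001
finger_force: 0.0
```

Call:
send_rows --pt "0 0 20 0 0 0 0" --pt "0 0 45 0 0 0 0" --pt "0 0 70 0 0 0 0" --pt "0 0 95 0 0 0 0" --pt "0 0 120 0 0 0 0"

```text
t: 44.75
ee_pos: [0.5441, 0.3656, 0.1614]
tcp_rot: [179.9, 0.0, 90.0]
ft_force: [-0.4, -7.3, 17.4]
opening: 0.0008
finger_force: 7.5
```

Call:
send_rows --pt "0 0 14 0 0 0 0" --pt "0 0 24 0 0 0 0" --pt "0 0 31 0 0 0 0" --pt "0 0 31 0 0 0 0"

```text
t: 45.15
ee_pos: [0.5448, 0.3664, 0.1317]
tcp_rot: [179.9, -0.0, 90.0]
ft_force: [-0.6, -0.2, 18.0]
opening: 0.0006
finger_force: 8.1
```

Call:
send_rows --pt "0 0 -31 0 0 0 0" --pt "0 0 -61 0 0 0 0" --pt "0 0 -91 0 0 0 0" --pt "0 0 -121 0 0 0 0" --pt "0 0 -151 0 0 0 0"

```text
t: 45.65
ee_pos: [0.5435, 0.3657, 0.2828]
tcp_rot: [-180.0, 0.1, 90.0]
ft_force: [-0.1, 0.5, 0.0]
opening: 0.001
finger_force: 0.0
```

Call:
send_rows --pt "0 0 -20 0 0 0 0" --pt "0 0 -40 0 0 0 0" --pt "0 0 -55 0 0 0 0" --pt "0 0 -55 0 0 0 0"

```text
t: 46.05
ee_pos: [0.5442, 0.3665, 0.3384]
tcp_rot: [179.9, -0.1, 90.0]
ft_force: [-0.0, 0.2, -0.1]
opening: 0.0006
finger_force: 0.0
```

```bash
python3 - <<'E'
from h import *
e=env.sense();print(e['ee_pos'],e['tcp_rot'])
for c in('scene','top'):
    s=snap(c);
    for d in env.pinpoint(c,'release_pad')[:3]: print(c,d,onz(s,d['position'],.18))
print(togo([.6235,.222,.26],90))
E
```

```text
[0.54416241 0.36648545 0.33841832] [ 1.79888842e+02 -5.91519122e-02  9.00106645e+01]
scene {'position': [381.7, 367.7], 'conf': 0.83} [0.62390529 0.22308985 0.18      ]
top {'position': [210.5, 192.8], 'conf': 0.43} [0.62960573 0.21707593 0.18      ]
[np.float64(-143.9), np.float64(80.4), np.float64(75.7), np.float64(-0.1), np.float64(0.1), np.float64(0.0)]
```

Call:
send_rows --pt "-36 20 0 0 0 0 0" --pt "-72 40 0 0 0 0 0" --pt "-108 60 0 0 0 0 0" --pt "-144 80 20 0 0 0 0" --pt "-144 80 60 0 0 0 0"

```text
t: 46.75
ee_pos: [0.6272, 0.2156, 0.2782]
tcp_rot: [179.7, 0.1, 89.6]
ft_force: [1.3, 1.0, -0.3]
opening: 0.0008
finger_force: 0.0
```

Call:
send_rows --pt "0 0 35 0 0 0 0" --pt "0 0 70 0 0 0 0" --pt "0 0 82 0 0 0 0" --pt "0 0 88 0 0 0 0" --pt "0 0 88 0 0 0 0"

```text
t: 47.25
ee_pos: [0.6238, 0.2222, 0.1892]
tcp_rot: [180.0, 0.0, 90.0]
ft_force: [-0.1, 0.3, 0.7]
opening: 0.0007
finger_force: 0.0
```

Call:
send_rows --pt "0 0 3 0 0 0 0" --pt "0 0 5 0 0 0 0" --pt "0 0 5 0 0 0 0"

```text
t: 47.55
ee_pos: [0.6238, 0.2223, 0.1845]
tcp_rot: [180.0, 0.0, 90.0]
ft_force: [-0.3, 0.3, -0.0]
opening: 0.0008
finger_force: 0.0
```

Call:
send_rows --pt "0 0 2 0 0 0 0" --pt "0 0 4 0 0 0 0" --pt "0 0 4 0 0 0 0"

```text
t: 47.85
ee_pos: [0.6239, 0.2223, 0.1809]
tcp_rot: [179.9, -0.0, 90.0]
ft_force: [-3.8, -1.3, 11.9]
opening: 0.0007
finger_force: 5.9
```

Call:
send_rows --pt "0 0 2 0 0 0 0" --pt "0 0 4 0 0 0 0" --pt "0 0 4 0 0 0 0"

```text
t: 48.15
ee_pos: [0.624, 0.2224, 0.1763]
tcp_rot: [179.9, -0.0, 90.0]
ft_force: [-0.1, -0.0, 1.0]
opening: 0.0004
finger_force: 0.0
```

Call:
send_rows --pt "0 0 2 0 0 0 0" --pt "0 0 3 0 0 0 0" --pt "0 0 3 0 0 0 0"

```text
t: 48.45
ee_pos: [0.6238, 0.2221, 0.1729]
tcp_rot: [180.0, 0.0, 90.0]
ft_force: [1.2, 0.4, 4.4]
opening: 0.0001
finger_force: 2.2
```

```bash
python3 - <<'E'
from h import *
s=snap('scene');np.save('ram0.npy',s['pixels'])
E
```

Call:
send_rows --pt "0 0 1 0 0 0 0" --pt "0 0 2 0 0 0 0" --pt "0 0 2 0 0 0 0"

```text
t: 48.8
ee_pos: [0.6238, 0.222, 0.1709]
tcp_rot: [180.0, 0.0, 90.0]
ft_force: [1.7, -0.8, 5.5]
opening: 0.0007
finger_force: 2.3
```

Call:
send_rows --pt "0 0 1 0 0 0 0" --pt "0 0 2 0 0 0 0" --pt "0 0 2 0 0 0 0"

```text
t: 49.1
ee_pos: [0.624, 0.222, 0.1697]
tcp_rot: [180.0, 0.0, 90.0]
ft_force: [-0.5, -1.0, 13.9]
opening: 0.0005
finger_force: 6.2
```

```bash
python3 - <<'E'
from h import *
s=snap('scene');a=np.load('ram0.npy').astype(int);d=np.abs(a-s['pixels']).sum(2);y,x=np.where(d>90);print(len(y),[(int(i),int(j)) for i,j in zip(x[:20],y[:20])])
print(env.sense()['ft_force'],env.sense()['ee_pos'])
E
```

```text
534 [(595, 1), (592, 5), (592, 7), (614, 10), (613, 11), (606, 21), (605, 23), (604, 24), (603, 25), (602, 27), (611, 32), (612, 32), (613, 32), (614, 32), (616, 33), (597, 34), (596, 35), (592, 39), (593, 39), (594, 39)]
[-1.22678307 -0.98057082 12.87873301] [0.62393208 0.22197856 0.16971011]
```

Call:
send_rows --pt "0 0 1 0 0 0 0" --pt "0 0 1 0 0 0 0" --pt "0 0 1 0 0 0 0" --pt "0 0 1 0 0 0 0" --pt "0 0 1 0 0 0 0"

```text
t: 49.65
ee_pos: [0.624, 0.222, 0.1693]
tcp_rot: [179.9, -0.0, 90.0]
ft_force: [-3.7, -1.3, 19.9]
opening: 0.0007
finger_force: 9.4
```

Call:
send_rows --pt "0 0 0 0 0 0 0" --pt "0 0 0 0 0 0 0" --pt "0 0 0 0 0 0 0" --pt "0 0 0 0 0 0 0" --pt "0 0 0 0 0 0 0"

```text
t: 50.15
ee_pos: [0.624, 0.222, 0.1693]
tcp_rot: [179.9, -0.0, 90.0]
ft_force: [-2.9, -1.6, 20.9]
opening: 0.0008
finger_force: 9.4
```

Call:
send_rows --pt "0 0 -30 0 0 0 0" --pt "0 0 -70 0 0 0 0" --pt "0 0 -115 0 0 0 0" --pt "0 0 -150 0 0 0 0" --pt "-30 -30 -160 0 0 0 0"

```text
t: 50.65
ee_pos: [0.5954, 0.1955, 0.3303]
tcp_rot: [179.8, -0.0, 90.2]
ft_force: [-1.0, -0.7, 0.4]
opening: 0.0005
finger_force: 0.0
```

Call:
send_rows --pt "-45 -25 0 0 0 0 0" --pt "-90 -50 0 0 0 0 0" --pt "-90 -50 0 0 0 0 0"

```text
t: 50.95
ee_pos: [0.5412, 0.0963, 0.3284]
tcp_rot: [-180.0, -0.0, 89.7]
ft_force: [0.5, -0.2, 0.3]
opening: 0.0007
finger_force: 0.0
```

```bash
python3 - <<'E'
from h import *
e=env.sense();print(e['ee_pos'],e['tcp_rot'])
s=snap('wrist');w1=cv2.imread('pics/w1.png')
# side by side of ram area: at start (w1) and now
i=s['pixels'][20:260,200:440][:,:,::-1];j=w1[100:260,220:420]
cv2.imwrite('pics/ram.png',np.hstack([cv2.resize(i,(400,400)),cv2.resize(j,(400,400))]))
for n,z in (('tray_knob',.06),('release_pad',.18)):
    for d in env.pinpoint('wrist',n)[:2]: print(n,d['position'],d['conf'],onz(s,d['position'],z))
E
```

```text
[0.54121126 0.09631418 0.32839971] [-1.79963708e+02 -1.22278327e-02  8.96697432e+01]
tray_knob [314.4, 209.6] 0.84 [0.5393702  0.09030338 0.06      ]
release_pad [407.3, 93.9] 0.97 [0.6247069  0.21929911 0.18      ]
```

View pics/ram.png

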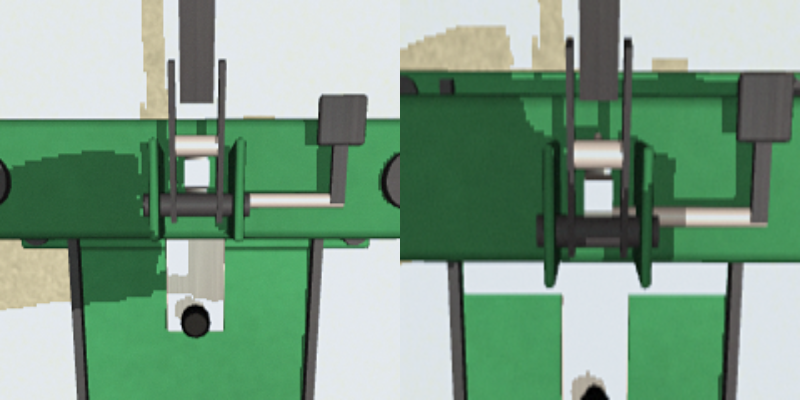

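The ram bar's pale top at (196,172) looks the same as at the start (597,195), so the ram is up. The tray is home, with only its tongue showing. Next I draw it out with the tilted grip.

Call:
send_rows --pt "-5 1.5 20 0 7 0 0.65" --pt "-5 1.5 60 0 14 0 0.65" --pt "-2 1.5 105 0 20 0 0.65" --pt "0 1.5 150 0 20 0 0.65" --pt "0 1.5 180 0 20 0 0.65"

```text
t: 51.6
ee_pos: [0.5442, 0.1022, 0.1441]
tcp_rot: [-179.8, -19.9, 89.9]
ft_force: [0.9, 0.4, -0.4]
opening: 0.0367
finger_force: 0.0
```

Call:
send_rows --pt "0 0 0 0 0 0 0.65" --pt "0 0 0 0 0 0 0.65" --pt "0 0 0 0 0 0 0.65"

```text
t: 51.9
ee_pos: [0.5463, 0.1027, 0.1496]
tcp_rot: [179.9, -20.0, 90.1]
ft_force: [0.8, -0.7, -0.0]
opening: 0.0598
finger_force: 0.0
```

```bash
python3 - <<'E'
from h import *
s=snap('wrist');R,p=rt();e=env.sense();print(p,e['tcp_rot'],e['opening'])
for d in env.pinpoint('wrist','tray_knob')[:2]: print(d['position'],d['conf'],onz(s,d['position'],.06))
print(togo([.543,.0955,.045]))
E
```

```text
[0.54628654 0.10267005 0.14974742] [179.84240262 -20.00399774  90.11566935] 0.06075907309826432
[313.2, 297.0] 0.81 [0.5442678  0.08758769 0.06      ]
[np.float64(-42.5), np.float64(-3.4), np.float64(95.9)]
```

Call:
send_rows --pt "-14 -1 32 0 0 0 0.65" --pt "-28 -2.5 64 0 0 0 0.65" --pt "-42 -2.5 96 0 0 0 0.65" --pt "-42 -2.5 96 0 0 0 0.65"

```text
t: 52.4
ee_pos: [0.541, 0.0954, 0.0412]
tcp_rot: [-179.8, -19.9, 90.0]
ft_force: [0.5, 0.8, -0.1]
opening: 0.0608
finger_force: 0.0
```

Call:
send_rows --pt "0 0 0 0 0 0 0" --pt "0 0 0 0 0 0 0" --pt "0 0 0 0 0 0 0" --pt "0 0 0 0 0 0 0" --pt "0 0 0 0 0 0 0" --squeeze 20

```text
t: 52.9
ee_pos: [0.5431, 0.0956, 0.0442]
tcp_rot: [179.9, -20.0, 90.1]
ft_force: [0.1, 0.5, 0.6]
opening: 0.0244
finger_force: 0.0
```

Call:
send_rows --pt "0 0 0 0 0 0 0" --pt "0 0 0 0 0 0 0" --pt "0 0 0 0 0 0 0"

```text
t: 53.2
ee_pos: [0.5431, 0.0956, 0.0441]
tcp_rot: [179.9, -20.0, 90.0]
ft_force: [-1.9, -0.6, 7.8]
opening: 0.0236
finger_force: 20.0
```

Call:
send_rows --pt "-7 0 -2.5 0 0 0 0" --pt "-22 0 -8 0 0 0 0" --pt "-40 0 -14.6 0 0 0 0" --pt "-58 0 -21.1 0 0 0 0" --pt "-76 0 -27.7 0 0 0 0"

```text
t: 53.7
ee_pos: [0.5427, 0.0146, 0.0441]
tcp_rot: [180.0, -20.0, 90.1]
ft_force: [-0.6, 3.2, 6.1]
opening: 0.0235
finger_force: 20.0
```

Call:
send_rows --pt "-16 0 -5.8 0 0 0 0" --pt "-32 0 -11.6 0 0 0 0" --pt "-48 0 -17.5 0 0 0 0" --pt "-62 0 -22.6 0 0 0 0" --pt "-74 0 -26.9 0 0 0 0"

```text
t: 54.2
ee_pos: [0.5424, -0.0645, 0.0441]
tcp_rot: [-180.0, -20.0, 90.0]
ft_force: [-5.0, 2.6, 10.8]
opening: 0.0235
finger_force: 20.0
```

Call:
send_rows --pt "-2 0 -0.7 0 0 0 0" --pt "-2 0 -0.7 0 0 0 0" --pt "-4 0 -1.5 0 0 0 0" --pt "-4 0 -1.5 0 0 0 0"

```text
t: 54.6
ee_pos: [0.5424, -0.0685, 0.0441]
tcp_rot: [-180.0, -20.0, 90.0]
ft_force: [-6.0, -0.1, 11.8]
opening: 0.0234
finger_force: 20.0
```

Call:
send_rows --pt "0 0 0 0 0 0 0.65" --pt "0 0 0 0 0 0 0.65" --pt "0 0 0 0 0 0 0.65" --pt "0 0 0 0 0 0 0.65"

```text
t: 55.0
ee_pos: [0.5427, -0.0685, 0.0435]
tcp_rot: [180.0, -20.0, 90.0]
ft_force: [-0.4, 0.2, -0.2]
opening: 0.0519
finger_force: 0.0
```

Call:
send_rows --pt "0 0 -35 0 0 0 0.65" --pt "0 0 -75 0 0 0 0.65" --pt "0 0 -115 0 -7 0 0.65" --pt "0 0 -150 0 -14 0 0.65" --pt "0 0 -160 0 -20 0 0.65"

```text
t: 55.5
ee_pos: [0.5445, -0.1253, 0.1977]
tcp_rot: [179.6, 0.3, 89.9]
ft_force: [0.2, -0.5, -0.3]
opening: 0.0612
finger_force: 0.0
```

Call:
send_rows --pt "0 0 0 0 0 8.4 0.65" --pt "0 0 0 0 0 16.8 0.65" --pt "0 0 0 0 0 25.2 0.65" --pt "0 0 0 0 0 33.6 0.65" --pt "0 0 0 0 0 42 0.65"

```text
t: 56.0
ee_pos: [0.5427, -0.123, 0.194]
tcp_rot: [180.0, 0.0, 47.7]
ft_force: [-0.3, -0.1, -0.1]
opening: 0.0613
finger_force: 0.0
```

Call:
send_rows --pt "0 0 0 0 0 8.4 0.65" --pt "0 0 0 0 0 16.8 0.65" --pt "0 0 0 0 0 25.2 0.65" --pt "0 0 0 0 0 33.6 0.65" --pt "0 0 0 0 0 42 0.65"

```text
t: 56.5
ee_pos: [0.5427, -0.123, 0.194]
tcp_rot: [180.0, -0.0, 5.7]
ft_force: [0.3, 0.2, -0.6]
opening: 0.0612
finger_force: 0.0
```

Call:
send_rows --pt "0 0 0 0 0 6 0.65" --pt "0 0 0 0 0 6 0.65"

```text
t: 56.7
ee_pos: [0.5426, -0.123, 0.1937]
tcp_rot: [179.9, 0.0, -0.1]
ft_force: [-0.3, 0.5, -1.0]
opening: 0.0611
finger_force: 0.0
```

```bash
python3 - <<'E'
from fit3 import *
s=snap('wrist');e=env.sense();print(e['ee_pos'],e['tcp_rot'],e['opening'])
print(togo([.475,.027,.15],0))
print(fit3(s,[.6025,.027,.029,0]),fit3(s,[.4825,.027,.029,0]))
for d in env.pinpoint('wrist','box'): print(d['position'],d['conf'],onz(s,d['position'],0))
E
```

```text
[ 0.54263461 -0.1229952   0.19377925] [1.79937871e+02 1.85638511e-02 1.59981633e-01] 0.06079423504632522
[np.float64(-67.2), np.float64(-150.2), np.float64(43.6), np.float64(0.1), np.float64(0.0), np.float64(0.2)]
(array([0.6019, 0.0301, 0.0242]), np.float64(0.1), np.float64(0.37), 1979.0) (array([0.4752, 0.0336, 0.0159]), np.float64(0.3), np.float64(0.39), 1486.0)
[538.8, 235.8] 0.63 [ 0.51879169 -0.38078273  0.        ]
```

Call:
send_rows --pt "-17 -38 0 0 0 0 0.65" --pt "-34 -76 10 0 0 0 0.65" --pt "-51 -114 25 0 0 0 0.65" --pt "-67 -150 40 0 0 0 0.65" --pt "-67 -150 55 0 0 0 0.65"

```text
t: 57.3
ee_pos: [0.4739, 0.033, 0.1379]
tcp_rot: [-179.9, 0.1, 0.7]
ft_force: [1.0, 0.4, -0.1]
opening: 0.0613
finger_force: 0.0
```

Call:
send_rows --pt "0 0 0 0 0 0 0.65" --pt "0 0 0 0 0 0 0.65"

```text
t: 57.5
ee_pos: [0.476, 0.026, 0.1394]
tcp_rot: [180.0, -0.0, 0.0]
ft_force: [-0.2, -0.6, 0.8]
opening: 0.0612
finger_force: 0.0
```

```bash
python3 gr.py .4825 .0275 .029 0 .0075 .0385 1
```

```text
(array([0.4808, 0.0271, 0.0273]), np.float64(-0.0), np.float64(0.33), 2178.0) tcp [0.4763 0.0256 0.1396] [ 1.7999e+02 -7.0000e-02 -8.0000e-02]
go [ -3.2  -1.5 101.1] rz -0.1
```

Call:
send_rows --pt "-2 -1.5 40 0 0 0 0.65" --pt "-2 -1.5 80 0 0 0 0.65" --pt "-2 -1.5 101 0 0 0 0.65" --pt "-2 -1.5 101 0 0 0 0.65"

```text
t: 58.05
ee_pos: [0.4734, 0.0268, 0.0367]
tcp_rot: [179.9, 0.1, -0.1]
ft_force: [-0.6, 0.1, 0.9]
opening: 0.0612
finger_force: 0.0
```

Call:
send_rows --pt "0 0 0 0 0 0 0" --pt "0 0 0 0 0 0 0" --pt "0 0 0 0 0 0 0" --pt "0 0 0 0 0 0 0" --pt "0 0 0 0 0 0 0" --squeeze 25

```text
t: 58.55
ee_pos: [0.4742, 0.0282, 0.0383]
tcp_rot: [180.0, -0.1, 0.0]
ft_force: [-0.1, -1.8, 7.0]
opening: 0.0398
finger_force: 25.0
```

Call:
send_rows --pt "0 0 -5 0 0 0 0" --pt "0 0 -20 0 0 0 0" --pt "0 0 -55 0 0 0 0" --pt "0 0 -90 0 0 0 0" --pt "0 0 -110 0 0 0 0"

```text
t: 59.05
ee_pos: [0.4739, 0.0281, 0.1499]
tcp_rot: [-180.0, -0.1, -0.0]
ft_force: [0.5, 0.4, -0.2]
opening: 0.0393
finger_force: 25.0
```

```bash
python3 - <<'E'
from fit3 import *
s=snap('wrist');e=env.sense();R,p=rt();print(p,e['tcp_rot'],e['opening'],e['finger_force'])
print(fit3(s,[p[0]+.008,p[1],p[2]-.007,0]))
print(togo([.455,-.381,.147],-3))
E
```

```text
[0.47491679 0.02818418 0.15158901] [-1.79940727e+02 -1.56502882e-01 -1.97348965e-02] 0.03966807145250171 24.996453523635864
(array([0.4809, 0.0288, 0.1403]), np.float64(0.3), np.float64(0.37), 5137.5)
[np.float64(-19.8), np.float64(409.2), np.float64(4.1), np.float64(-0.1), np.float64(-0.2), np.float64(3.0)]
```

Call:
send_rows --pt "-3 45 0 0 0 0 0" --pt "-6 90 0 0 0 0 0" --pt "-9 135 0 0 0 0 0" --pt "-12 180 0 0 0 1 0" --pt "-14 225 0 0 0 3 0"

```text
t: 59.6
ee_pos: [0.4592, -0.1979, 0.1481]
tcp_rot: [-180.0, -0.0, -3.0]
ft_force: [0.2, 1.0, 0.2]
opening: 0.0394
finger_force: 25.0
```

Call:
send_rows --pt "2 45 0 0 0 0 0" --pt "4 90 0 0 0 0 0" --pt "6 135 0 0 0 0 0" --pt "8 170 0 0 0 0 0" --pt "8 170 0 0 0 0 0"

```text
t: 60.1
ee_pos: [0.457, -0.3718, 0.1484]
tcp_rot: [179.8, 0.0, -3.3]
ft_force: [-0.2, 0.2, 0.5]
opening: 0.0397
finger_force: 25.0
```

```bash
cat > bx.py <<'E'
from fit3 import *
for c in ('wrist','top'):
    s=snap(c)
    for d in env.outline_of(c,'box'):
        r=d['region'].astype(np.uint8);cn=max(cv2.findContours(r,0,2)[0],key=cv2.contourArea).reshape(-1,2)
        w=np.array([onz(s,p,.032)[:2] for p in cn],np.float32);q=cv2.minAreaRect(w)
        print(c,round(d['conf'],2),np.round(q[0],4),np.round(q[1],3),round(q[2],1),d['box'])
    for d in env.pinpoint(c,'box')[:3]: print('pin',c,d['position'],round(d['conf'],2),onz(s,d['position'],0).round(4))
e=env.sense();print(e['ee_pos'],e['tcp_rot'],e['opening'])
E
python3 bx.py
```

```text
wrist 0.98 [ 0.5181 -0.3807] [0.113 0.199] 86.8 [253.5, 32.2, 394.3, 271.5]
wrist 0.88 [ 0.54   -0.5753] [0.117 0.181] 30.3 [425.5, 0.0, 638.3, 231.1]
wrist 0.81 [ 0.2478 -0.3599] [0.149 0.057] 86.7 [245.4, 344.7, 387.1, 443.7]
pin wrist [313.0, 408.9] 0.8 [ 0.2329 -0.3561  0.    ]
pin wrist [325.1, 159.2] 0.73 [ 0.5207 -0.3844  0.    ]
pin wrist [548.9, 119.8] 0.58 [ 0.5446 -0.5931  0.    ]
top 0.96 [ 0.2313 -0.3608] [0.268 0.151] 72.1 [364.0, 303.0, 458.4, 378.1]
top 0.84 [ 0.5482 -0.5965] [0.112 0.199] 30.1 [466.6, 204.3, 523.2, 262.4]
top 0.65 [ 0.5834 -0.3835] [0.075 0.119] 0.4 [399.0, 208.1, 438.0, 233.2]
pin top [482.4, 237.0] 0.79 [ 0.54   -0.5965  0.    ]
pin top [411.8, 335.6] 0.77 [ 0.2358 -0.3684  0.    ]
pin top [285.3, 215.9] 0.74 [0.6033 0.0216 0.    ]
[ 0.4594143  -0.36533641  0.14798074] [-1.79986676e+02 -9.56552014e-03 -2.86994098e+00] 0.03940274923931664
```

Call:
send_rows --pt "2 11 0 0 0 0 0" --pt "2 11 30 0 0 0 0" --pt "2 11 60 0 0 0 0" --pt "2 11 60 0 0 0 0"

```text
t: 60.8
ee_pos: [0.4593, -0.3767, 0.0854]
tcp_rot: [-179.9, 0.2, -2.9]
ft_force: [-0.9, -0.8, 0.5]
opening: 0.0393
finger_force: 25.0
```

```bash
python3 - <<'E'
from h import *
P=[]
for i in range(4): env.snapshot('wrist');P.append(rt()[1])
P=np.mean(P,0);R,_=rt();print(P,(R.T@(np.array([.4605,-.3785,.017])-P)*1000).round(1),env.sense()['tcp_rot'])
E
```

```text
[ 0.46036444 -0.37836095  0.08868607] [ 0.   0.  71.7] [ 1.79919663e+02 -8.55371685e-02 -2.98655414e+00]
```

Call:
send_rows --pt "0 0 30 0 0 0 0" --pt "0 0 55 0 0 0 0" --pt "0 0 66 0 0 0 0" --pt "0 0 71 0 0 0 0" --pt "0 0 71 0 0 0 0"

```text
t: 61.5
ee_pos: [0.4606, -0.3784, 0.0177]
tcp_rot: [179.9, -0.0, -3.0]
ft_force: [-0.3, 0.2, -0.2]
opening: 0.04
finger_force: 25.0
```

Call:
send_rows --pt "0 0 0 0 0 0 0.6" --pt "0 0 0 0 0 0 0.6" --pt "0 0 0 0 0 0 0.6" --pt "0 0 0 0 0 0 0.6"

```text
t: 61.9
ee_pos: [0.4605, -0.3781, 0.0174]
tcp_rot: [180.0, -0.0, -3.0]
ft_force: [-0.4, 0.4, -0.7]
opening: 0.0566
finger_force: 0.0
```

Call:
send_rows --pt "0 0 -25 0 0 0 0.6" --pt "0 0 -60 0 0 0 0.6" --pt "0 0 -100 0 0 0 0.6" --pt "0 0 -140 0 0 0 0.6" --pt "0 0 -140 0 0 0 0.6"

```text
t: 62.4
ee_pos: [0.4617, -0.3798, 0.1617]
tcp_rot: [179.8, -0.3, -3.0]
ft_force: [0.0, -0.8, -0.7]
opening: 0.0565
finger_force: 0.0
```

```bash
python3 - <<'E'
from h import *
s=snap('wrist');e=env.sense();print(e['ee_pos'],e['tcp_rot'],togo([.595,.028,.14],0))
for d in env.pinpoint('wrist','house1'): print(d['position'],d['conf'],onz(s,d['position'],.004))
for d in env.outline_of('wrist','house1'): print(d['conf'],d['box'],d['region'].sum())
E
python3 bx.py
```

```text
[ 0.46130847 -0.37866771  0.15933598] [179.89932995  -0.22500894  -2.96877591] [np.float64(112.4), np.float64(-413.1), np.float64(19.1), np.float64(0.1), np.float64(-0.2), np.float64(-3.0)]
[315.6, 216.6] 0.63 [ 0.46910943 -0.38021343  0.004     ]
0.96 [76.2, 0.0, 143.2, 68.4] 3083
0.64 [295.0, 194.6, 334.6, 247.4] 1658
0.59 [0.0, 149.4, 9.8, 187.1] 230
wrist 0.65 [ 0.2438 -0.3667] [0.211 0.057] 87.2 [219.5, 342.8, 412.6, 444.0]
wrist 0.64 [ 0.5185 -0.3808] [0.112 0.2  ] 86.9 [249.3, 41.2, 387.3, 271.5]
wrist 0.6 [ 0.5437 -0.5817] [0.116 0.193] 30.5 [417.7, 2.3, 639.8, 231.1]
pin wrist [536.0, 124.7] 0.88 [ 0.5458 -0.5914  0.    ]
pin wrist [307.5, 408.8] 0.64 [ 0.2291 -0.3556  0.    ]
pin wrist [315.5, 163.4] 0.6 [ 0.5203 -0.38    0.    ]
top 0.97 [ 0.2315 -0.3613] [0.268 0.149] 71.4 [363.4, 305.4, 461.4, 377.5]
top 0.88 [ 0.5784 -0.6492] [0.111 0.076] 30.4 [486.2, 205.5, 522.2, 242.9]
top 0.78 [ 0.5823 -0.3836] [0.111 0.076] 88.9 [398.2, 206.2, 434.7, 234.4]
top 0.47 [ 0.5427 -0.0148] [0.19  0.159] 0.4 [270.1, 202.7, 322.3, 260.2]
pin top [408.4, 335.6] 0.86 [ 0.2357 -0.3581  0.    ]
pin top [413.0, 242.0] 0.8 [ 0.5228 -0.3789  0.    ]
pin top [482.8, 237.4] 0.62 [ 0.5388 -0.5977  0.    ]
[ 0.45991627 -0.37789693  0.15642233] [ 1.79983243e+02  5.02191615e-02 -3.00340560e+00] 0.056608801220801835
```

Call:
send_rows --pt "12 -45 0 0 0 0 0.65" --pt "24 -90 0 0 0 0 0.65" --pt "37 -135 0 0 0 -1 0.65" --pt "49 -180 0 0 0 -2 0.65" --pt "61 -225 0 0 0 -3 0.65"

```text
t: 63.35
ee_pos: [0.5331, -0.1546, 0.1568]
tcp_rot: [180.0, 0.0, 0.0]
ft_force: [0.8, -0.4, 0.1]
opening: 0.0611
finger_force: 0.0
```

Call:
send_rows --pt "14 -45 0 0 0 0 0.65" --pt "27 -90 5 0 0 0 0.65" --pt "41 -135 10 0 0 0 0.65" --pt "60 -184 17 0 0 0 0.65" --pt "60 -184 17 0 0 0 0.65"

```text
t: 63.85
ee_pos: [0.5941, 0.0345, 0.1381]
tcp_rot: [180.0, 0.1, 0.5]
ft_force: [0.4, -0.9, -0.6]
opening: 0.061
finger_force: 0.0
```

Call:
send_rows --pt "0 0 0 0 0 0 0.65" --pt "0 0 0 0 0 0 0.65"

```text
t: 64.05
ee_pos: [0.5925, 0.0262, 0.1398]
tcp_rot: [179.9, 0.0, -0.1]
ft_force: [0.1, -0.3, -0.3]
opening: 0.0611
finger_force: 0.0
```

```bash
python3 gr.py .6025 .0275 .029 0 .0075 .0385 1
```

```text
(array([0.6017, 0.0279, 0.0249]), np.float64(-0.2), np.float64(0.3), 2147.0) tcp [0.5926 0.026  0.1401] [ 1.7998e+02 -2.0000e-02 -1.2000e-01]
go [  1.6  -2.  101.6] rz 0.1
```

Call:
send_rows --pt "2 -2 40 0 0 0 0.65" --pt "2 -2 80 0 0 0 0.65" --pt "2 -2 101 0 0 0 0.65" --pt "2 -2 101 0 0 0 0.65"

```text
t: 64.6
ee_pos: [0.5941, 0.0283, 0.0372]
tcp_rot: [179.9, 0.1, -0.1]
ft_force: [-0.4, -0.1, 1.3]
opening: 0.061
finger_force: 0.0
```

Call:
send_rows --pt "0 0 0 0 0 0 0" --pt "0 0 0 0 0 0 0" --pt "0 0 0 0 0 0 0" --pt "0 0 0 0 0 0 0" --pt "0 0 0 0 0 0 0" --squeeze 25

```text
t: 65.1
ee_pos: [0.5952, 0.0294, 0.0394]
tcp_rot: [180.0, -0.1, 0.0]
ft_force: [-2.0, -2.2, 7.6]
opening: 0.0394
finger_force: 25.0
```

Call:
send_rows --pt "0 0 -5 0 0 0 0" --pt "0 0 -20 0 0 0 0" --pt "0 0 -55 0 0 0 0" --pt "0 0 -90 0 0 0 0" --pt "0 0 -110 0 0 0 0"

```text
t: 65.6
ee_pos: [0.5956, 0.0293, 0.1523]
tcp_rot: [-180.0, -0.1, -0.0]
ft_force: [0.5, -0.3, -1.3]
opening: 0.0398
finger_force: 25.0
```

```bash
python3 - <<'E'
from fit3 import *
s=snap('wrist');e=env.sense();R,p=rt();print(p,e['tcp_rot'],e['opening'],e['finger_force'])
print(fit3(s,[p[0]+.008,p[1],p[2]-.009,0]))
print(togo([.563,-.384,.147],-3))
E
```

```text
[0.59663403 0.02922523 0.15432062] [-1.79959227e+02 -2.74670905e-01 -1.71408863e-02] 0.03962847582009005 24.997945725917816
(array([0.6031, 0.0299, 0.1411]), np.float64(0.2), np.float64(0.35), 5064.0)
[np.float64(-33.5), np.float64(413.2), np.float64(6.9), np.float64(-0.0), np.float64(-0.3), np.float64(3.0)]
```

Call:
send_rows --pt "-4 45 0 0 0 0 0" --pt "-8 90 0 0 0 0 0" --pt "-12 135 0 0 0 1 0" --pt "-16 180 0 0 0 2 0" --pt "-20 225 0 0 0 3 0"

```text
t: 66.15
ee_pos: [0.5746, -0.197, 0.1499]
tcp_rot: [180.0, -0.1, -3.0]
ft_force: [1.2, -0.1, -0.5]
opening: 0.0395
finger_force: 25.0
```

Call:
send_rows --pt "-1 45 0 0 0 0 0" --pt "-2 90 0 0 0 0 0" --pt "-3 135 0 0 0 0 0" --pt "-4 185 5 0 0 0 0" --pt "-4 185 60 0 0 0 0"

```text
t: 66.65
ee_pos: [0.561, -0.3896, 0.0998]
tcp_rot: [179.5, -0.5, -3.4]
ft_force: [1.3, -0.2, -0.4]
opening: 0.0395
finger_force: 25.0
```

Call:
send_rows --pt "0 0 0 0 0 0 0" --pt "0 0 0 0 0 0 0"

```text
t: 66.85
ee_pos: [0.5612, -0.3795, 0.0947]
tcp_rot: [180.0, 0.1, -3.0]
ft_force: [-0.0, 0.3, 0.6]
opening: 0.0393
finger_force: 25.0
```

```bash
python3 - <<'E'
from h import *
P=[]
for i in range(4): env.snapshot('wrist');P.append(rt()[1])
P=np.mean(P,0);R,_=rt();print(P,(R.T@(np.array([.5635,-.384,.018])-P)*1000).round(1),env.sense()['tcp_rot'],env.sense()['opening'])
E
```

```text
[ 0.56239109 -0.3795699   0.09608437] [ 1.1  4.3 78.1] [ 1.79929893e+02 -1.36091662e-01 -2.89558744e+00] 0.039392049517339454
```

Call:
send_rows --pt "1 4 20 0 0 0 0" --pt "1 4 45 0 0 0 0" --pt "1 4 65 0 0 0 0" --pt "1 4 77 0 0 0 0" --pt "1 4 77 0 0 0 0"

```text
t: 67.55
ee_pos: [0.5614, -0.3835, 0.0155]
tcp_rot: [-180.0, 0.1, -3.0]
ft_force: [-0.4, 1.0, -0.6]
opening: 0.0396
finger_force: 25.0
```

Call:
send_rows --pt "0 0 0 0 0 0 0.6" --pt "0 0 0 0 0 0 0.6" --pt "0 0 0 0 0 0 0.6" --pt "0 0 0 0 0 0 0.6"

```text
t: 67.95
ee_pos: [0.5624, -0.3842, 0.0177]
tcp_rot: [180.0, -0.1, -3.0]
ft_force: [0.4, -0.6, 0.1]
opening: 0.0566
finger_force: 0.0
```

Call:
send_rows --pt "0 0 -25 0 0 0 0.6" --pt "0 0 -60 0 0 0 0.6" --pt "0 0 -105 0 0 0 0.6" --pt "0 0 -150 0 0 0 0.6" --pt "0 0 -190 0 0 0 0.6"

```text
t: 68.45
ee_pos: [0.5619, -0.3842, 0.2097]
tcp_rot: [179.9, -0.1, -3.0]
ft_force: [0.7, -0.7, 0.4]
opening: 0.0563
finger_force: 0.0
```

Call:
send_rows --pt "-50 -40 0 0 0 0 0.6" --pt "-60 -80 0 0 0 0 0.6" --pt "-60 -80 0 0 0 0 0.6"

```text
t: 68.75
ee_pos: [0.5056, -0.2951, 0.2067]
tcp_rot: [-179.8, -0.0, -2.7]
ft_force: [-0.1, -0.6, 0.9]
opening: 0.0564
finger_force: 0.0
```

```bash
python3 - <<'E'
from h import *
s=snap('wrist','end.png');e=env.sense();print(e['ee_pos'],e['tcp_rot'])
for d in env.pinpoint('wrist','house1'): print(d['position'],d['conf'],onz(s,d['position'],.004))
for d in env.outline_of('wrist','house1'): 
    m=d['region'].astype(np.uint8);c=max(cv2.findContours(m,0,2)[0],key=cv2.contourArea).reshape(-1,2);w=np.array([onz(s,p,.02)[:2] for p in c],np.float32);q=cv2.minAreaRect(w);print(round(d['conf'],2),np.round(q[0],3),np.round(q[1],3),round(q[2],1))
S=snap('scene')
for n in('jar','bauble','brush'):
    for d in env.pinpoint('scene',n)[:1]: print(n,d['position'])
for n in ('lever_grip','tray_knob','house1'):
    for d in env.pinpoint('scene',n)[:4]: print(n,d['position'],d['conf'])
E
python3 bx.py | head -4
```

```text
[ 0.50652572 -0.29704972  0.20722111] [-1.79867596e+02 -5.82283566e-02 -2.74731845e+00]
[390.0, 241.3] 0.98 [ 0.46868784 -0.38067689  0.004     ]
[225.3, 82.6] 0.71 [ 0.65026015 -0.20560916  0.004     ]
[395.2, 152.2] 0.64 [ 0.57114561 -0.38494254  0.004     ]
0.83 [ 0.647 -0.205] [0.051 0.04 ] 34.6
0.66 [ 0.57  -0.382] [0.043 0.048] 87.4
0.59 [ 0.469 -0.377] [0.043 0.051] 87.5
jar [257.8, 321.0]
bauble [275.0, 376.2]
brush [220.8, 261.4]
lever_grip [469.0, 388.0] 0.84
lever_grip [274.8, 374.8] 0.73
tray_knob [326.7, 263.2] 0.97
house1 [264.7, 262.4] 0.73
house1 [276.9, 179.0] 0.61
house1 [250.0, 194.8] 0.48
wrist 0.87 [ 0.5193 -0.3793] [0.113 0.198] 86.7 [334.8, 104.5, 450.8, 290.4]
wrist 0.76 [ 0.2377 -0.3142] [0.192 0.067] 87.0 [259.9, 343.3, 410.7, 440.8]
wrist 0.72 [ 0.5418 -0.5725] [0.121 0.181] 30.5 [470.1, 65.8, 640.0, 252.6]
pin wrist [366.0, 407.2] 0.95 [ 0.2268 -0.3578 -0.    ]
```

Both blanks lie flat and apart in the box, at x 0.469 and 0.571. The bystanders have not moved and the arm is clear, so I'm handing in.

```bash
python3 -c "
from plant import env
print(env.hand_in())"
```

```text
the job is handed in; nothing more can be done
None
```

I handed the job in after about 69 s of robot time: both blanks present were seated, pressed, released and laid flat and apart in the small cardboard box. I gave the lever five full strokes and judged the ram's four notches from the push force levelling off at about 18 N. I did not measure the ram itself.

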